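# Load printed parts into the cleaning cabinet over its bolted lower door

## Task

First take the loose lid off the white tub: tip it up by its handle edge while its back edge stays under the keepers, draw it out and lay it flat, right way up, on the table beside the tub. Then swing the top half of the cleaning cabinet's split door wide open, leaving the bottom half shut and bolted, and set every printed part from the tub on the shelf inside, none stacked on another. Finally shut the top half again, and leave the other things on the table alone.

Things in the scene. Friction and masses are not known exactly. Their poses are not given: they have to be found in the camera images.
- cabinet: Fixed cleaning cabinet with a split front door. Origin on the table under the chamber; its front (door) looks along its -x, roughly the world's -y. Chamber x -80 to 75, y -120 to 120 mm, flat shelf as floor at z 85. Side walls (10 mm) and housing behind (x 75 to 205) 168 mm high. No roof: the top half's clear cover closes it from above. Bolt jamb at y 128 to 150, x -96 to -76, 160 high.
- shelf (a point): Centre of the chamber's shelf (the shelf surface), in the cabinet at (-2.5, 0, 85) mm; axes as the cabinet's.
- top_half (a joint): Angle of the door's top half, rad: 0 shut, 1.75 stop; opens counter-clockwise from above about a vertical axis at the cabinet's -y front corner. Panel 250 wide, 12 thick, 97 to 170 mm high; its clear cover, 170 to 180 high, reaches 165 mm back over the chamber and swings with it, wholly clear of the chamber from 1.57 on. Friction 0.3 N m: stays where left. May start up to 0.12 ajar.
- top_hinge (a point): On the hinge axis of the top half, 180 mm above the table; a fixed point.
- top_knob (a point): Upright black round knob, 24 mm in diameter, 180 to 222 mm above the table, on the top half near its free edge, 221 mm from the hinge axis. The point is on its axis, 205 mm above the table, and moves with the top half. Can be gripped from above and swung.
- bottom_half (a joint): Angle of the bottom half of the door (panel 250 wide, 5 to 93 mm high, same hinge line), rad: 0 shut. Held shut by the bolt; must stay so.
- bolt (a joint): Withdrawal of the steel bolt on the face of the bottom half, m: 0 fully shot; must stay so.
- tub: Fixed square white tub, outside 205 x 205, 100 mm high, walls 5, inner floor 20 mm above the table. Origin on the table under its centre. Two steel keepers, 30 mm wide, at x = +-60 on its -y side: posts at y -121 to -111 and roofs at 112 to 118 mm height over y -121 to -94 mm, covering the lid's back edge.
- lid: Loose black lid, 215 x 215 x 6 mm, about 0.2 kg, on the tub's rim, axes as the tub's. Origin: centre of the plate's underside (100 mm up seated; 8 mm up on the table, on its 8 mm cleats, which sit in the rim with 3 to 6 mm play). Back edge (-y) lies under the keepers, 6 mm play: raise the handle edge (+y) 0.3 to 0.4 rad about the back edge, draw the lid 30 mm or more to tub +y, then lift.
- lid_grip (a point): Middle of the lid's handle: an upright flat rib, 70 long (lid x), 12 thick (lid y), rising 36 mm above the plate (top 42 mm over the lid's origin), at lid (0, 85) mm. The point is 28 mm above the lid's origin. Axes as the lid's.
- lid_back (a point): Middle of the lid's back edge, underside, at lid (0, -107.5, 0) mm.
- part_disc: Printed part: round foot 66 mm across and 12 mm thick, round neck 26 mm in diameter, 64 mm tall in all. Printed grey nylon, about 0.12 kg; origin at the centre of the foot's underside, z up the neck. Starts standing in the tub; may be absent.
- part_square: Printed part: square foot 60 x 60 x 12 mm, square neck 24 x 24 mm (sides along its x and y), 64 mm tall in all. Printed grey nylon, about 0.12 kg; origin at the centre of the foot's underside, z up the neck. Starts standing in the tub; may be absent.
- part_rib: Printed part: foot 62 (x) x 58 (y) x 12 mm, flat rib 42 long (x) and 22 thick (y) as its neck, 64 mm tall in all. Printed grey nylon, about 0.12 kg; origin at the centre of the foot's underside, z up the neck. Starts standing in the tub; may be absent.
- part_step: Printed part: round foot 64 mm across and 12 mm thick, a step 38 mm across up to 21 mm, round neck 24 mm in diameter above it, 64 mm tall in all. Printed grey nylon, about 0.12 kg; origin at the centre of the foot's underside, z up the neck. Starts standing in the tub; may be absent.
- spray_bottle: Bystander, leave alone: closed bottle, 66 mm across, 190 mm tall, standing
- jar: Bystander, leave alone: lidded jar, 72 mm across, 90 mm tall
- sieve_ring: Bystander, leave alone: steel ring 100 mm across, 35 mm tall, lying flat
- brush: Bystander, leave alone: hand brush lying on the table
- scraper: Bystander, leave alone: spatula-shaped scraper lying on the table
- filter_cartridge: Bystander, leave alone: yellow filter cartridge, 80 mm across, 45 mm tall
- cup: Bystander, leave alone: steel cup, 80 mm across, 90 mm tall

How it is judged (in metres and radians):
On the way, in this order (a step that is already met when the one before it is completed fails the run):
1. the lid is tipped up by its handle edge with its back edge still on the rim under the keepers (angle between lid's own z axis and vertical between 0.15 and 0.8 rad and z of lid_grip in the frame of tub above 0.145 m and z of lid_back in the frame of tub between 0.085 and 0.115 m and y of lid_back in the frame of tub between -0.125 and -0.085 m), for 0.1 s.
2. the lid lies flat on the table, clear of the tub (angle between lid's own z axis and vertical below 0.1 rad and height (world z) of lid below 0.02 m and horizontal distance between lid and tub above 0.19 m and linear speed of lid below 0.03 m/s), for 0.2 s.
3. the top half of the door stands wide open (value of joint top_half above 1.4 rad), for 0.2 s.
4. every printed part is on the shelf inside the cabinet (x of part_disc in the frame of cabinet between -0.08 and 0.08 m and y of part_disc in the frame of cabinet between -0.12 and 0.12 m and z of part_disc in the frame of cabinet between 0.075 and 0.13 m and x of part_square in the frame of cabinet between -0.08 and 0.08 m and y of part_square in the frame of cabinet between -0.12 and 0.12 m and z of part_square in the frame of cabinet between 0.075 and 0.13 m and x of part_rib in the frame of cabinet between -0.08 and 0.08 m and y of part_rib in the frame of cabinet between -0.12 and 0.12 m and z of part_rib in the frame of cabinet between 0.075 and 0.13 m and x of part_step in the frame of cabinet between -0.08 and 0.08 m and y of part_step in the frame of cabinet between -0.12 and 0.12 m and z of part_step in the frame of cabinet between 0.075 and 0.13 m), for 0.2 s.
At the end, for the whole second after the job is handed in: Top half shut (0.06 rad), bottom half shut (0.03 rad), bolt shot (4 mm); every part at rest in the chamber, foot centre 10 mm below to 45 mm above the shelf (standing or lying, not stacked); lid flat (0.1 rad), right way up on the table, centre 190 mm or more from the tub's (all of step 4 and value of joint top_half below 0.06 rad and value of joint bottom_half below 0.03 rad and value of joint bolt below 0.004 m and angle between lid's own z axis and vertical below 0.1 rad and height (world z) of lid below 0.02 m and horizontal distance between lid and tub above 0.19 m and linear speed of each of part_disc, part_square, part_rib, part_step below 0.03 m/s); the robot touches nothing.
It fails at once if the bottom half was forced open (value of joint bottom_half above 0.05 rad).
It fails at once if the bottom half was unbolted (value of joint bolt above 0.008 m).
It fails at once if a bystander was moved more than 5 cm (distance of any of spray_bottle, jar, sieve_ring, brush, scraper, filter_cartridge, cup from where it was at the start of the episode above 0.05 m).
Of part_disc, part_square, part_rib, part_step only 2 to 4 are there at a start; the rules pass over those that are not, and their reading is None.
At some moment in a run one of part_disc, part_square, part_rib, part_step may be knocked a few centimetres aside while the robot is not near it.
Once in a run the grip may slacken for a moment while it holds something.
It also fails if it takes over 210 s, if anything falls off the work surface, if the arm or the gripper's body presses on something with over 40 N, if the wrist force passes 120 N, or if a joint passes its speed limit or range.

## Robot

A 7-joint arm with a two-finger parallel gripper is mounted at the origin on the work surface. World frame = base frame: x ahead of the robot, y to its left, z up, the work surface at z = 0. Lengths are in m, angles in degrees, forces in N, time in s.
With the tool pointing down it reaches from about 0.425 to 0.925 m from the base axis. Payload 6.8 kg.
Tool frame: the origin (TCP) lies on the centre line of the jaws, within the pads' length; the fingertips stand 19 mm ahead of it and the grasp point (between the pads) is the TCP; x points along the fingers, y is the direction in which the jaws open and shut, and the axes are right-handed (so a half turn about x gives the same grasp; the last joint's range is limited). The gripper opens to 88 mm and grips with 3 to 60 N. Pads are 20 mm wide; open, the fingers measure 115 mm over their backs; the gripper's body (75 mm by 178 mm) begins 61 mm behind the grasp point.
Start: joints at [-83.256, 27.33, 1.283, 89.118, -0.659, 63.558, -4.761], TCP at [0.151, 0.658, 0.242] pointing down, gripper open.
Joint ranges: [-169.35, 169.35], [-19.33, 120.38], [-80.79, 83.38], [13.8, 139.57], [-78.32, 258.32], [9.67, 109.79], [-169.56, 169.56]. Speed limits (degrees/s): [136.94, 136.94, 180, 180, 180, 180, 180].

## Interface

Orientations are given as [roll, pitch, yaw] about the fixed x, y, z axes, in that order (R = Rz(yaw) Ry(pitch) Rx(roll)).
In Python, from plant import robot, cams, readout gives the robot as it stands. The module is installed in compiled form; this text tells all that it offers. Calls block until the motion is done:
- robot.reach(position, orientation): joint-space move of the TCP to a pose.
- robot.move_straight(position, orientation=None, v=0.15): straight line of the TCP; orientation=None keeps the orientation; v is the mean speed in m/s.
- robot.movej(angles): joint-space move.
- robot.command_gripper(opening, newtons=None): finger opening in m; newtons is the grip in N (None keeps the last); returns when the fingers have stopped.
- robot.dwell(seconds).
- robot.inverse_kinematics(position, orientation): joint angles nearest the present ones, or None.
- cams.grab_frame(name): name is "scene" or "top" or "wrist"; returns (picture, depth): 400x640x3 uint8, red, green, blue; 400x640 float32, m along the optical axis (not along the pixel's ray), 0 where there is no reading.
- cams.calibration(name): a dict with "vfov" (degrees; the focal length in pixels is half the picture's height over the tangent of half this angle, whatever the lens; pixels are square), "cx", "cy" (the principal point, pixels), "extrinsics" (4x4, takes a point from camera to world coordinates); the wrist camera has in their place "mount" (4x4, takes a point from camera to tool coordinates, whose origin is the TCP and whose axes are the tool frame's). Camera axes: x right, y down, z forward; pixel columns grow to the right and rows downward; lengths in m; the calibration is good to about 2 mm. The wrist camera is an equidistant fisheye: a pixel r from the principal point sees the ray r / f radians off the axis. A picture is of the moment at which its call begins: read the wrist's pose just before it. calibration takes no time and is no camera call.
A pose or a line that the arm cannot do raises robot.Unreachable and nothing moves.
- robot.hand_in(): hands the job in, once; it reports no verdict.
Readings, each from a call of its own:
- readout.current_clock(): time.
- readout.current_joint_positions(): joint angles.
- readout.current_qd(): joint speeds.
- readout.current_tau(): joint torques, N m.
- readout.current_tool_pos(): TCP position.
- readout.current_eef_rot(): TCP orientation.
- readout.current_contact_force(): force on the tool from outside, world axes, zero at the start.
- readout.current_torque(): the same for the moment, N m.
- readout.current_width(): finger opening in m.
Only numpy, scipy, OpenCV 4.12 (cv2) and the standard library are available. Lean on these libraries where they do the work, as an engineer would, in place of code of your own. Each camera call takes 0.05 s, during which the arm holds its last target.

## Working session

There is one attempt and no reset: what is moved stays moved. The work goes in short steps, each a Python script; the robot and the scene stay as the last script left them, time stands still between calls to the robot, and variables do not carry over. Pictures are saved under pics/ and viewed, and the job is handed in when it is done.

```bash
mkdir -p pics; ls; python3 - <<'E'
from plant import robot,cams,readout
import cv2,numpy as np
for n in ["scene","top","wrist"]:
    im,d=cams.grab_frame(n); cv2.imwrite(f"pics/{n}0.png",im[:,:,::-1]); np.save(f"pics/{n}0.npy",d)
    print(n,cams.calibration(n),d.min(),d.max())
print(readout.current_clock(),readout.current_tool_pos(),readout.current_eef_rot(),readout.current_width())
E
```

```text
pics
scene {'vfov': 50.166212818704224, 'cx': 320.7605360472487, 'cy': 195.9189561306275, 'extrinsics': array([[ 0.10986579,  0.73125843, -0.67319434,  1.43895947],
       [ 0.99387605, -0.07276408,  0.08316118, -0.18891272],
       [ 0.01182795, -0.6782083 , -0.73477452,  1.12742315],
       [ 0.        ,  0.        ,  0.        ,  1.        ]])} 0.0 3.8561127
top {'vfov': 52.790681034625266, 'cx': 312.2222079187722, 'cy': 200.79436252326153, 'extrinsics': array([[ 0.00494054, -0.98108657,  0.19350642,  0.25837646],
       [-0.99994221, -0.00299919,  0.01032413, -0.10057131],
       [-0.0095485 , -0.19354625, -0.98104469,  1.40850336],
       [ 0.        ,  0.        ,  0.        ,  1.        ]])} 0.0 2.465467
wrist {'vfov': 65.70646984690485, 'cx': 320.7374868193685, 'cy': 197.8817564823793, 'mount': array([[-2.41375230e-07, -3.02244172e-01,  9.53230539e-01,
        -1.43286280e-01],
       [ 9.99999805e-01,  5.95947642e-04,  1.89212440e-04,
        -7.36422396e-04],
       [-6.25263849e-04,  9.53230353e-01,  3.02244112e-01,
        -8.31996998e-02],
       [ 0.00000000e+00,  0.00000000e+00,  0.00000000e+00,
         1.00000000e+00]])} 0.0 1.3307084
0.15 [0.15101537 0.65744672 0.24094449] [-86.29834098  89.9220961  -99.23380298] 0.08806161080521362
```

View pics/scene0.png

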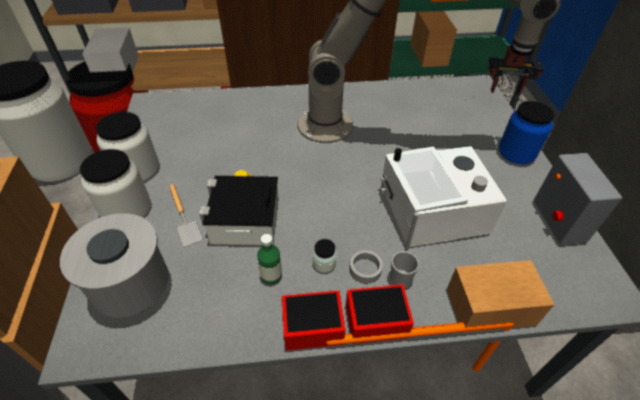

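View pics/top0.png

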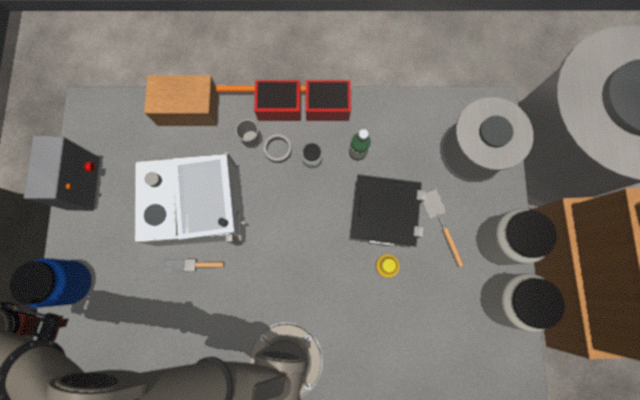

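View pics/wrist0.png

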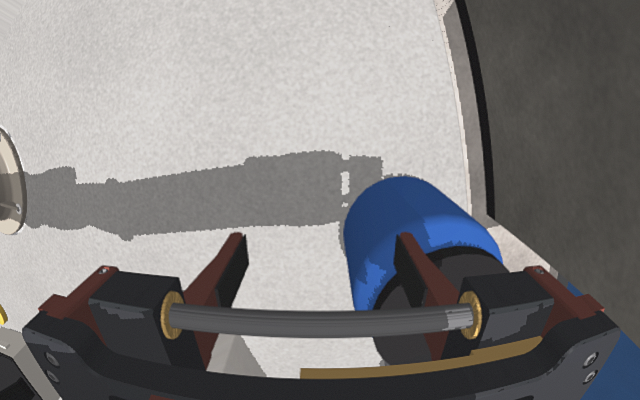

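```bash
cat > h.py <<'E'
import numpy as np,cv2
from plant import robot,cams,readout
def K(n):
    c=cams.calibration(n); return 200/np.tan(np.radians(c["vfov"]/2)),c["cx"],c["cy"],c
def cloud(n,d):
    f,cx,cy,c=K(n); v,u=np.mgrid[0:400,0:640]
    P=np.stack([(u-cx)/f*d,(v-cy)/f*d,d],-1); E=c["extrinsics"]
    W=P@E[:3,:3].T+E[:3,3]; W[d<=0]=np.nan; return W
def grab(n,tag):
    im,d=cams.grab_frame(n); cv2.imwrite(f"pics/{tag}.png",im[:,:,::-1]); np.save(f"pics/{tag}.npy",d); return im,d
def crop(tag,x0,y0,x1,y1,s,out):
    im=cv2.imread(f"pics/{tag}.png")[y0:y1,x0:x1]; im=cv2.resize(im,None,fx=s,fy=s,interpolation=cv2.INTER_CUBIC); cv2.imwrite(f"pics/{out}.png",im)
def proj(n,P):
    f,cx,cy,c=K(n);E=np.linalg.inv(c["extrinsics"]);p=E[:3,:3]@np.asarray(P,float)+E[:3,3];return p[0]/p[2]*f+cx,p[1]/p[2]*f+cy
E
python3 - <<'E'
from h import *
d=np.load("pics/top0.npy"); W=cloud("top",d)
for n,(u,v) in dict(lidTL=(358,180),lidTR=(417,184),lidBL=(356,239),lidBR=(415,244),k1=(417,183),k2=(418,232),mid=(387,210),knob=(223,222),filt=(388,266),bottle=(360,143),jar=(312,152),ring=(277,148),cup=(248,131),scr=(195,266),scr2=(432,203),brush=(450,240),table=(330,280),cabTL=(137,164),cabTR=(228,158),cabBR=(231,234),floorch=(200,195),hinge=(232,160)).items():
    print(n,W[v,u].round(3))
crop("top0",330,160,490,290,5,"c1"); crop("top0",120,110,320,280,4,"c2")
E
```

```text
lidTL [ 0.586 -0.239  0.105]
lidTR [ 0.574 -0.435  0.101]
lidBL [ 0.397 -0.236  0.034]
lidBR [ 0.375 -0.419  0.104]
k1 [ 0.577 -0.434  0.105]
k2 [ 0.412 -0.427  0.116]
mid [ 0.484 -0.331  0.111]
knob [0.427 0.177 0.222]
filt [ 0.306 -0.341  0.043]
bottle [ 0.703 -0.244  0.14 ]
jar [ 0.689 -0.085  0.088]
ring [ 0.735  0.045 -0.006]
cup [0.796 0.152 0.007]
scr [0.304 0.314 0.016]
scr2 [ 0.529 -0.51   0.003]
brush [ 0.397 -0.561  0.017]
table [ 0.26  -0.148 -0.001]
cabTL [0.622 0.477 0.166]
cabTR [0.647 0.187 0.152]
cabBR [0.398 0.164 0.164]
floorch [0.518 0.262 0.182]
hinge [0.657 0.186 0.099]
```

View pics/c1.png

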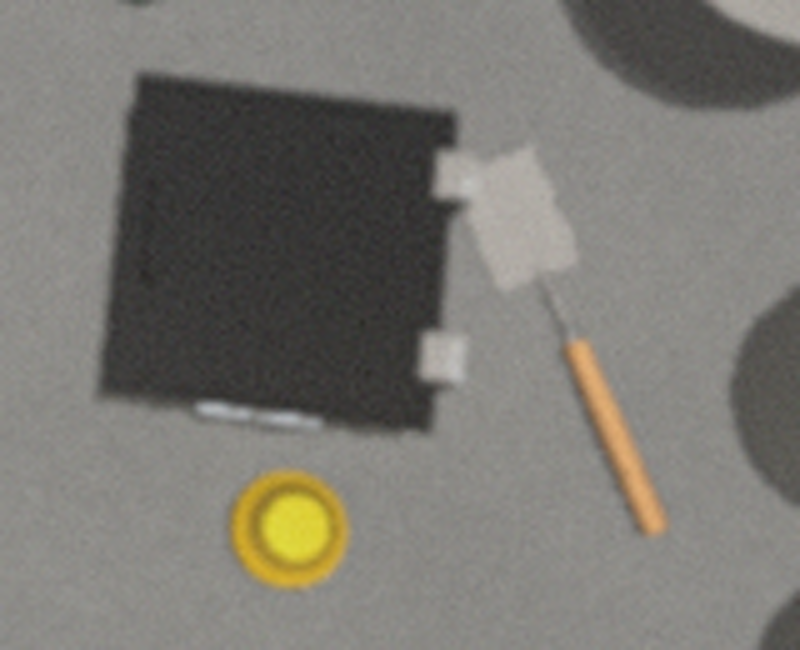

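View pics/c2.png

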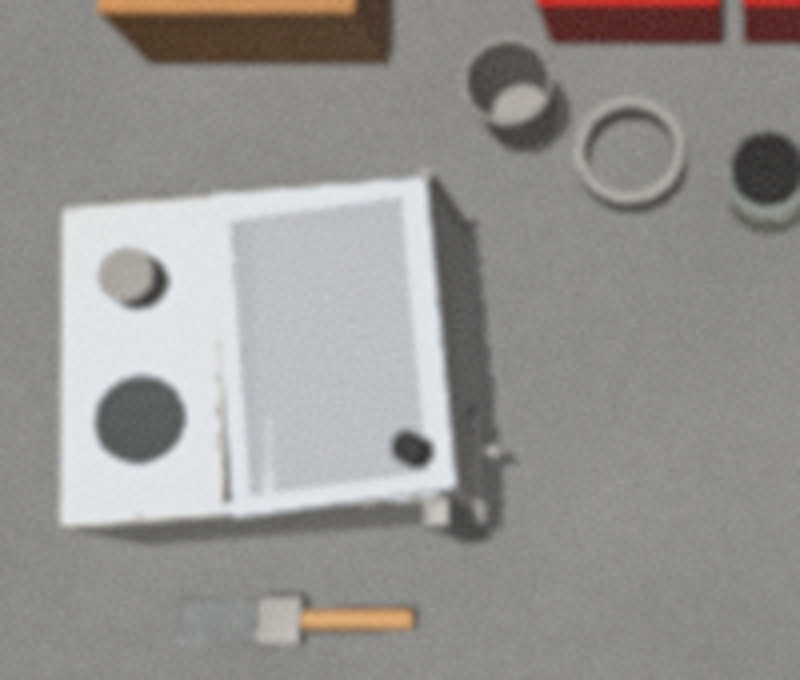

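```bash
cat >> h.py <<'E'
def ray(n,u,v,z):
    f,cx,cy,c=K(n);E=c["extrinsics"];r=E[:3,:3]@np.array([(u-cx)/f,(v-cy)/f,1]);o=E[:3,3];return o+r*(z-o[2])/r[2]
E
python3 - <<'E'
from h import *
c1=lambda x,y:(330+(x+.5)/5-.5,160+(y+.5)/5-.5); c2=lambda x,y:(120+(x+.5)/4-.5,110+(y+.5)/4-.5)
def fit(L,Wp): # 2d rigid
    L=np.array(L,float);Wp=np.array(Wp)[:,:2];a=L-L.mean(0);b=Wp-Wp.mean(0)
    th=np.arctan2((a[:,0]*b[:,1]-a[:,1]*b[:,0]).sum(),(a*b).sum());R=np.array([[np.cos(th),-np.sin(th)],[np.sin(th),np.cos(th)]])
    t=Wp.mean(0)-R@L.mean(0);return t,np.degrees(th),(Wp-L@R.T-t)
# keepers, local (x,y)
k=[ray("top",*c1(457,175),.118),ray("top",*c1(443,357),.118)]
print("keepers",k, fit([(60,-107.5)]*0+[(.06,-.1075),(-.06,-.1075)],k) )
l=[ray("top",*c1(*p),.106) for p in [(136,75),(456,113),(432,432),(101,395)]]
print("lid",fit([(.1075,.1075),(.1075,-.1075),(-.1075,-.1075),(-.1075,.1075)],l))
h=[ray("top",*c2(*p),.168) for p in [(62,210),(62,523)]]
print("housing",h,fit([(.205,-.13),(.205,.13)],h))
kn=ray("top",*c2(407,445),.222);print("knob top",kn)
for p in [(427,179),(457,486),(237,515)]: print("cover",ray("top",*c2(*p),.18))
E
```

```text
keepers [array([ 0.53462608, -0.44212884,  0.118     ]), array([ 0.41517645, -0.42753536,  0.118     ])] (array([ 0.48793789, -0.32812551]), np.float64(-6.965458398123964), array([[ 1.67650077e-04, -2.04822546e-05],
       [-1.67650077e-04,  2.04822546e-05]]))
lid (array([ 0.48581724, -0.32797528]), np.float64(-6.715133861278367), array([[-0.00039788, -0.00126101],
       [-0.00077069,  0.00068166],
       [ 0.00167015,  0.00086865],
       [-0.00050158, -0.00028931]]))
housing [array([0.62793338, 0.4820331 , 0.168     ]), array([0.37668067, 0.45932085, 0.168     ])] (array([0.52076296, 0.26650945]), np.float64(95.16527274077363), array([[-0.00384573, -0.00034764],
       [ 0.00384573,  0.00034764]]))
knob top [0.43061976 0.18221094 0.222     ]
cover [0.6506199  0.18666335 0.18      ]
cover [0.40512041 0.15224478 0.18      ]
cover [0.38219514 0.31997002 0.18      ]
```

```bash
cat >> h.py <<'E'
import warnings;warnings.filterwarnings("ignore")
from scipy.spatial.transform import Rotation as Ro
def eul(R): return Ro.from_matrix(R).as_euler('xyz',degrees=True).tolist()
def Rdown(a): # jaw direction at world angle a deg
    a=np.radians(a);x=np.array([0,0,-1.]);y=np.array([np.cos(a),np.sin(a),0]);return np.stack([x,y,np.cross(x,y)],1)
def curR(): return Ro.from_euler('xyz',readout.current_eef_rot(),degrees=True).as_matrix()
def rz(a): return Ro.from_euler('z',a,degrees=True).as_matrix()
def st(): 
    print("t%.1f"%readout.current_clock(),np.round(readout.current_tool_pos(),4),"w%.4f"%readout.current_width(),"F",np.round(readout.current_contact_force(),1),flush=True)
TUB=np.array([.487,-.328,0]);TY=-6.8
def tubw(p): return TUB+rz(TY)@np.asarray(p,float)
E
python3 - <<'E'
from h import *
g=tubw([0,.085,.131]);print(g, readout.current_joint_positions())
def tip(th,s,lift=0):
    piv=np.array([0,-.1025,.1]);Rx=Ro.from_euler('x',th).as_matrix()
    p=piv+Rx@(np.array([0,.085+s,.131])-piv)+[0,0,lift]
    return tubw(p), rz(TY)@Rx@rz(-TY)
for off in (90,270):
    R0=Rdown(TY+off)
    for th,s,l in [(0,0,.15),(0,0,0),(.35,0,0),(.35,.05,0),(.35,.05,.1)]:
        p,Rt=tip(th,s,l);q=robot.inverse_kinematics(p.tolist(),eul(Rt@R0));print(off,th,s,l,p.round(3),None if q is None else np.round(q,1))
    for p in ([.488,0,.15],[.488,0,.04]):
        q=robot.inverse_kinematics(p,eul(R0));print(None if q is None else np.round(q,1))
E
```

```text
[ 0.49706434 -0.24359793  0.131     ] [-83.25816843  27.36286958   1.28141254  89.16324676  -0.65979015
  63.55913389  -4.76095108]
90 0 0 0.15 [ 0.497 -0.244  0.281] [-34.2  32.6  77.9 106.2 -34.1  69.9 137.9]
90 0 0 0 [ 0.497 -0.244  0.131] [-20.5  34.8  55.1 114.1 -37.2  50.7 138. ]
90 0.35 0 0 [ 0.494 -0.265  0.193] [ 39.8  25.6 -10.4 101.6 -15.7  62.2 121.8]
90 0.35 0.05 0 [ 0.5   -0.219  0.211] [ 35.9  22.5 -10.4 103.9 -17.   61.8 118.3]
90 0.35 0.05 0.1 [ 0.5   -0.219  0.311] [ 36.1  17.  -10.4  97.7 -16.6  73.  115.1]
[-34.9  18.7  33.2 121.  -14.6  44.1  90.8]
[-24.7  29.3  21.5 124.  -20.9  30.1  95.8]
270 0 0 0.15 [ 0.497 -0.244  0.281] [-27.4  22.1  61.6 106.  -21.4  64.7 -55. ]
270 0 0 0 [ 0.497 -0.244  0.131] [-23.6  38.2  60.9 114.2 -42.3  53.3 -37.2]
270 0.35 0 0 [ 0.494 -0.265  0.193] [-13.6  47.8  72.8 105.  -57.   86.2 -18.7]
270 0.35 0.05 0 [ 0.5   -0.219  0.211] [-10.2  30.5  52.3 106.9 -42.7  72.5 -36.1]
270 0.35 0.05 0.1 [ 0.5   -0.219  0.311] [-14.3  24.1  57.  100.8 -36.7  81.2 -43.5]
[-53.5  27.2  59.6 121.9 -31.9  48.2 -71.3]
[-39.   34.4  40.6 124.8 -40.4  34.6 -65.5]
```

```bash
python3 - <<'E'
from h import *
q=list(readout.current_joint_positions())
robot.movej([q[0],12,1.3,85,-.7,80,q[6]]);st()
robot.movej([26,12,1.3,95,-.7,73,q[6]]);st()
print(curR().round(2))
def tip(th,s,lift=0):
    piv=np.array([0,-.1025,.1]);Rx=Ro.from_euler('x',th).as_matrix()
    p=piv+Rx@(np.array([0,.085+s,.131])-piv)+[0,0,lift]
    return tubw(p), rz(TY)@Rx@rz(-TY)
for off in (90,270):
    R0=Rdown(TY+off)
    for th,s,l in [(0,0,.15),(0,0,0),(.35,0,0),(.35,.05,0),(.35,.05,.1)]:
        p,Rt=tip(th,s,l);q=robot.inverse_kinematics(p.tolist(),eul(Rt@R0));print(off,th,s,l,p.round(3),None if q is None else np.round(q,1))
    for p in ([.488,0,.15],[.488,0,.04]):
        q=robot.inverse_kinematics(p,eul(R0));print(None if q is None else np.round(q,1))
grab("wrist","w1");grab("top","top1")
E
```

```text
t1.0 [0.1405 0.5848 0.4415] w0.0879 F [-0.6  0.5 -0.4]
t4.4 [ 0.4763 -0.3099  0.3624] w0.0878 F [-0.2  0.  -0.7]
[[ 0.    0.85 -0.53]
 [ 0.01 -0.53 -0.85]
 [-1.   -0.   -0.01]]
90 0 0 0.15 [ 0.497 -0.244  0.281] [ 32.5  14.7 -15.4 102.4   4.3  63.4  98.8]
90 0 0 0 [ 0.497 -0.244  0.131] [ 32.5  24.6 -16.1 110.7   9.2  46.   94.5]
90 0.35 0 0 [ 0.494 -0.265  0.193] [ 43.5  26.  -15.2 101.3 -13.5  62.  119.7]
90 0.35 0.05 0 [ 0.5   -0.219  0.211] [ 40.2  23.  -15.9 103.6 -14.7  61.5 116.2]
90 0.35 0.05 0.1 [ 0.5   -0.219  0.311] [ 38.6  17.3 -13.6  97.5 -15.7  72.9 114.2]
[ 11.9  18.2 -22.6 118.    9.7  45.5  66.7]
[  7.9  28.6 -18.6 121.8  16.8  31.9  60.4]
270 0 0 0.15 [ 0.497 -0.244  0.281] [ 14.6  13.7   6.1 103.6  -1.6  62.7 -75.6]
270 0 0 0 [ 0.497 -0.244  0.131] [ 14.8  23.7   6.1 111.9  -3.5  44.5 -73.9]
270 0.35 0 0 [ 0.494 -0.265  0.193] [ 27.5  25.2   5.9 102.5 -22.9  63.6 -51.5]
270 0.35 0.05 0 [ 0.5   -0.219  0.211] [ 24.   22.    4.7 104.7 -23.   63.  -56. ]
270 0.35 0.05 0.1 [ 0.5   -0.219  0.311] [ 22.7  16.5   6.3  98.6 -21.2  74.  -60.4]
[  -2.7   16.8   -5.5  119.     2.3   44.3 -106.3]
[  -5.3   27.6   -2.5  122.7    2.3   29.8 -106.3]
```

View pics/w1.png

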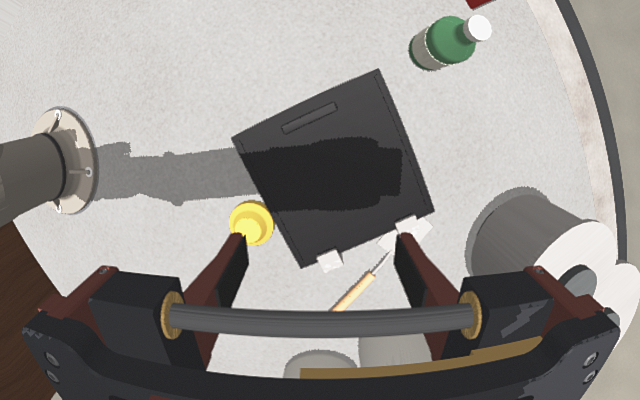

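```bash
cat >> h.py <<'E'
def wpose(): return np.array(readout.current_tool_pos()),curR()
def wproj(P,pose):
    f,cx,cy,c=K("wrist");p,R=pose;t=R.T@(np.asarray(P)-p);M=np.linalg.inv(c["mount"]);q=M[:3,:3]@t+M[:3,3]
    r=np.hypot(q[0],q[1]);a=np.arctan2(r,q[2]);return cx+f*a*q[0]/r,cy+f*a*q[1]/r
def wray(u,v,z,pose):
    f,cx,cy,c=K("wrist");p,R=pose;r=np.hypot(u-cx,v-cy);a=r/f
    d=np.array([np.sin(a)*(u-cx)/r,np.sin(a)*(v-cy)/r,np.cos(a)]) if r>0 else np.array([0,0,1.])
    M=c["mount"];o=p+R@M[:3,3];d=R@M[:3,:3]@d;return o+d*(z-o[2])/d[2]
E
python3 - <<'E'
from h import *
ps=wpose()
print(wproj(tubw([0,.085,.142]),ps),[wproj(tubw([x,-.1075,.118]),ps) for x in(.06,-.06)])
for u,v in [(338,103),(283,128)]: print(wray(u,v,.142,ps), tubw([.035 if u>300 else -.035,.085,.142]))
robot.command_gripper(.045,40)
g=tubw([0,.085,.131]);R0=Rdown(TY+270)
robot.reach((g+[0,0,.08]).tolist(),eul(R0));st()
ps=wpose();grab("wrist","w2");print(wproj(tubw([0,.085,.142]),ps))
E
```

```text
(np.float64(305.18085917572006), np.float64(117.32188252510727)) [(np.float64(405.8321300698), np.float64(227.17265191766208)), (np.float64(327.7775140486089), np.float64(261.0270827349774))]
[ 0.53833647 -0.24957325  0.142     ] [ 0.53181813 -0.24774207  0.142     ]
[ 0.46832627 -0.24004653  0.142     ] [ 0.46231054 -0.23945379  0.142     ]
t6.4 [ 0.4974 -0.244   0.2115] w0.0450 F [ 0.1 -0.2 -0.2]
(np.float64(319.0692930781361), np.float64(219.41544349693064))
```

View pics/w2.png

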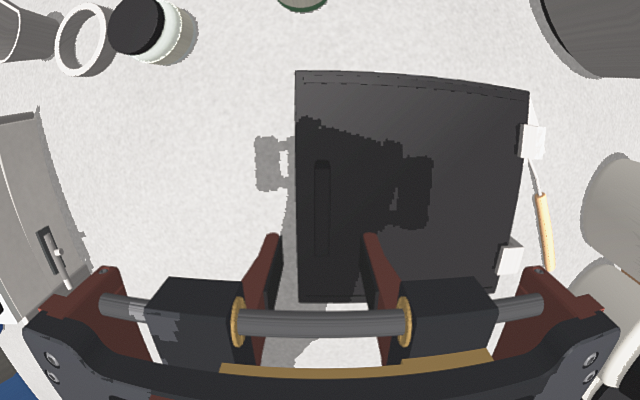

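```bash
cat >> h.py <<'E'
OFF=np.array([.004,0,0])
def tip(th,s,lift=0):
    piv=np.array([0,-.1025,.1]);Rx=Ro.from_euler('x',th).as_matrix()
    p=piv+Rx@(np.array([0,.085+s,.131])-piv)+[0,0,lift]
    return (tubw(p)+OFF).tolist(), eul(rz(TY)@Rx@rz(-TY)@Rdown(TY+270))
E
python3 - <<'E'
from h import *
robot.move_straight(tip(0,0)[0],v=.08);st()
robot.command_gripper(0,50);st()
for th in np.linspace(.05,.35,7):
    robot.move_straight(*tip(th,0),v=.06);st()
robot.dwell(.3);grab("wrist","w3");grab("scene","s3")
crop("s3",180,140,320,270,5,"s3c")
E
```

```text
t7.6 [ 0.5014 -0.2438  0.1315] w0.0448 F [-0.6  0.5 -0.6]
t8.2 [ 0.501  -0.2438  0.1311] w0.0114 F [-0.3 -0.6  0.9]
t8.5 [ 0.5006 -0.2459  0.1401] w0.0116 F [ 0.1 -0.3 -0.3]
t8.8 [ 0.5004 -0.2478  0.1491] w0.0116 F [-0.2 -1.7  1. ]
t9.2 [ 0.5001 -0.2504  0.1582] w0.0119 F [-0.6 -1.7  1.1]
t9.5 [ 0.4997 -0.2535  0.1671] w0.0115 F [-0.5 -0.8  0.9]
t9.8 [ 0.4993 -0.2571  0.1759] w0.0121 F [-0.5 -2.4  1.2]
t10.1 [ 0.4989 -0.2611  0.1844] w0.0118 F [ 0.1 -2.2  1. ]
t10.4 [ 0.4984 -0.2655  0.1929] w0.0118 F [ 0.4 -2.7  1.1]
```

View pics/s3c.png

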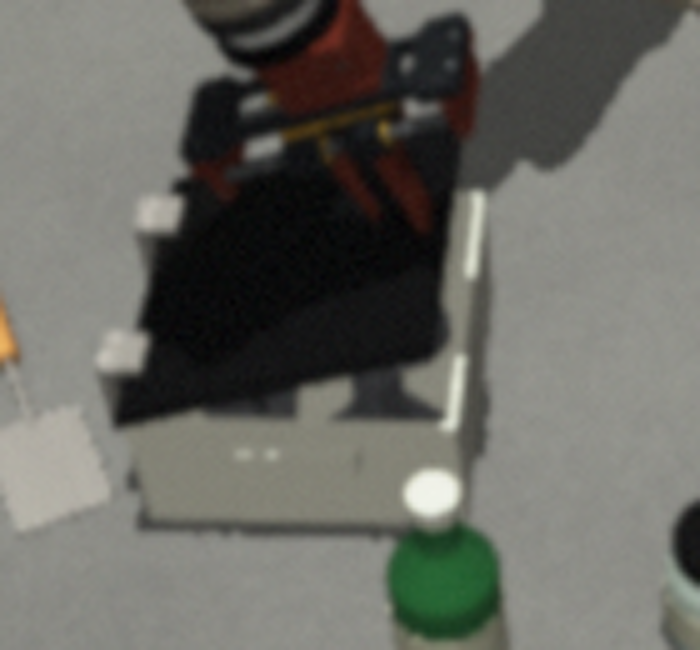

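View pics/w3.png

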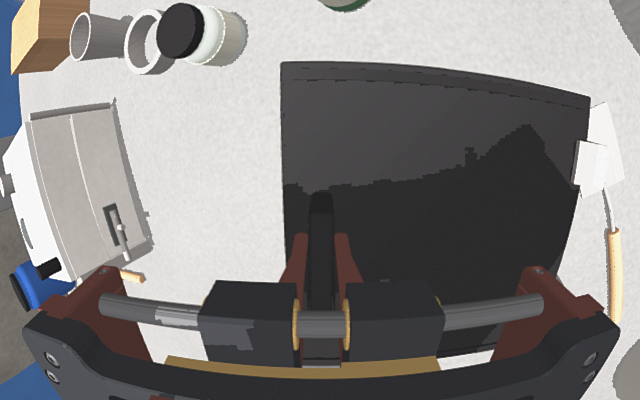

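The lid is held at the handle, tipped about 20°, with its back edge still under both keepers at crop (155,215) and (125,355). Next I draw it out.

```bash
python3 - <<'E'
from h import *
for s in (.015,.03,.045,.06):
    robot.move_straight(*tip(.35,s),v=.08);st()
robot.move_straight(*tip(.35,.06,.05),v=.1);st()
# level
p,_=tip(.35,.06,.09);R0=Rdown(TY+270)
robot.move_straight(p,eul(R0),v=.1);st()
T=np.array([.482,-.082,0])+rz(TY)@[0,.085,0]+OFF   # lid centre target -> grip
robot.move_straight([T[0],T[1],p[2]],v=.15);st()
robot.move_straight([T[0],T[1],.08],v=.12);st()
grab("scene","s4");grab("wrist","w4");crop("s4",180,120,420,290,3.3,"s4c")
E
```

```text
t11.1 [ 0.5002 -0.2494  0.1986] w0.0119 F [ 0.4  0.1 -1.9]
t11.4 [ 0.502  -0.2366  0.204 ] w0.0116 F [ 0.6  0.  -2.1]
t11.8 [ 0.5037 -0.2228  0.2092] w0.0115 F [ 0.8  0.1 -2.5]
t12.1 [ 0.5054 -0.2088  0.2143] w0.0114 F [-0.1 -0.3 -2.2]
t12.8 [ 0.5048 -0.2095  0.2636] w0.0122 F [ 0.4 -0.7 -1.6]
t13.3 [ 0.5046 -0.2091  0.303 ] w0.0117 F [-0.   0.4 -1.8]
t14.9 [0.4961 0.0015 0.304 ] w0.0122 F [ 0.2 -0.5 -1.5]
t16.9 [0.4965 0.0024 0.0805] w0.0117 F [-0.1 -0.9 -1.7]
```

View pics/s4c.png

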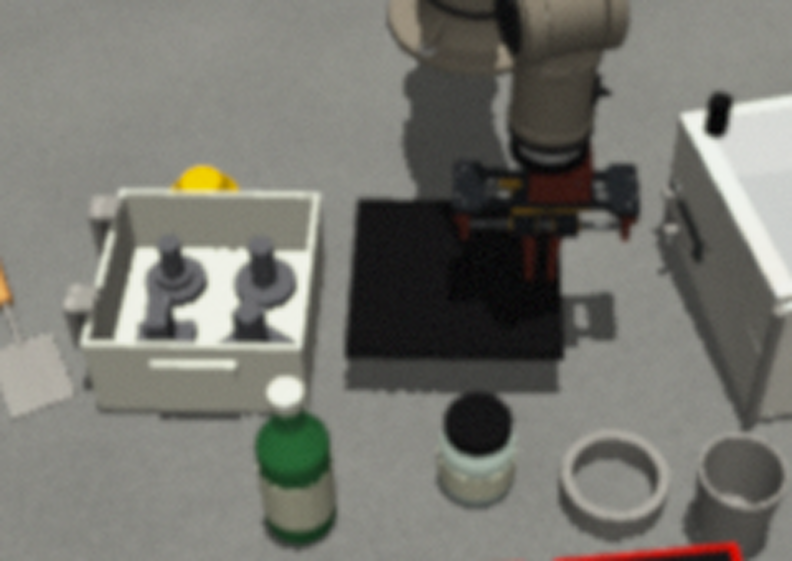

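The lid hangs level and clear. All four parts stand in the tub. Next I lower the lid, release it and look at the scene.

```bash
python3 - <<'E'
from h import *
p=list(readout.current_tool_pos())
robot.move_straight([p[0],p[1],.0425],v=.05);st()
robot.move_straight([p[0],p[1],.0400],v=.02);st()
robot.command_gripper(.04,20);robot.dwell(.2)
robot.move_straight([p[0],p[1],.2],v=.2);st()
robot.movej([-10,8,-2,95,0,77,-70]);st()
grab("top","top5");W=cloud("top",np.load("pics/top5.npy"))
for u,v in [(313,215),(350,215),(330,180),(330,240)]: print(W[v,u].round(3))
crop("top5",110,120,430,280,2.5,"t5c");crop("top5",340,160,440,260,6,"t5d")
E
```

```text
t17.9 [0.4966 0.0025 0.0426] w0.0117 F [ 0.9 -1.  -2.2]
t18.2 [0.4964 0.0024 0.0401] w0.0118 F [ 0.6  1.7 -1.2]
t20.0 [0.4956 0.0023 0.1991] w0.0398 F [-0.1 -0.2 -0.1]
t20.8 [0.5355 0.0492 0.3983] w0.0396 F [-0.4 -0.2 -0.3]
[ 0.482 -0.089  0.016]
[ 0.486 -0.22  -0.001]
[ 0.613 -0.149 -0.   ]
[ 0.395 -0.148  0.014]
```

View pics/t5c.png

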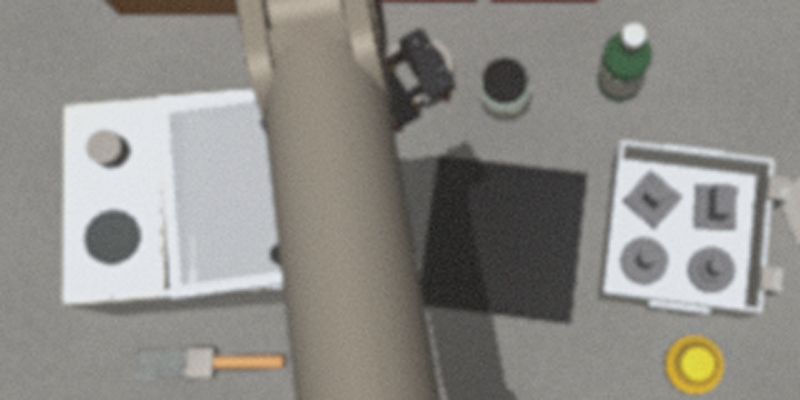

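View pics/t5d.png

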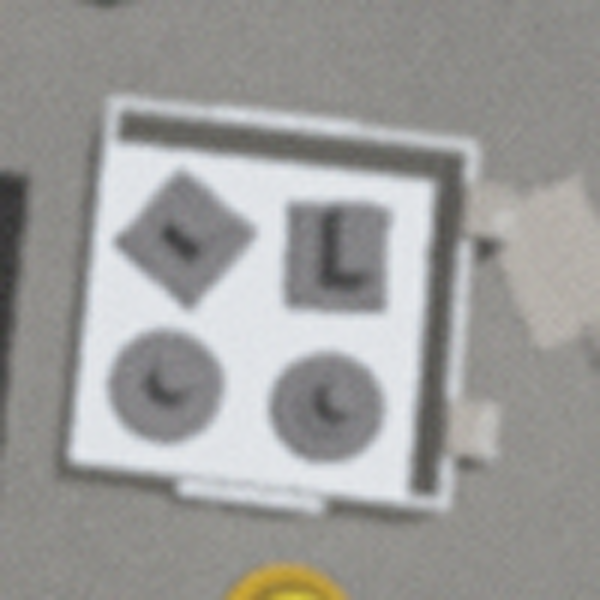

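```bash
python3 - <<'E'
from h import *
R0=Rdown(275)
robot.command_gripper(.06,20)
for p in ([.52,.16,.40],):
    for a in (95,275,5,185):
        q=robot.inverse_kinematics(p,eul(Rdown(a)));print(a,None if q is None else np.round(q,1))
E
```

```text
95 [ -7.1   9.7 -19.2  93.4   3.2  77.4  68.3]
275 [ -19.6    8.7   -4.6   94.2    0.7   77.1 -109.4]
5 [-13.5   9.1 -11.7  93.8   1.9  77.2 -20.5]
185 [ 29.3  19.6 -67.6  91.4  18.3  81.3 145.1]
```

```bash
python3 - <<'E'
from h import *
robot.reach([.52,.24,.42],eul(Rdown(5)));st()
ps=wpose();np.save("pics/ps6.npy",np.c_[ps[1],ps[0]]);grab("wrist","w6")
E
```

```text
t22.2 [0.5205 0.2386 0.4198] w0.0600 F [ 1.  -0.  -0.7]
```

View pics/w6.png

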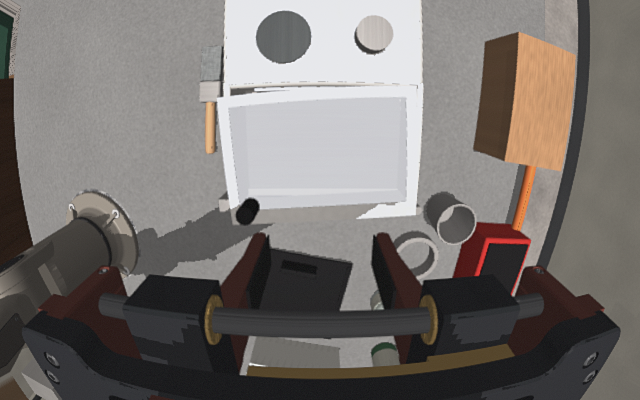

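```bash
python3 - <<'E'
from h import *
crop("w6",200,70,440,230,3.3,"w6c")
E
```

```text
(no output)
```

View pics/w6c.png

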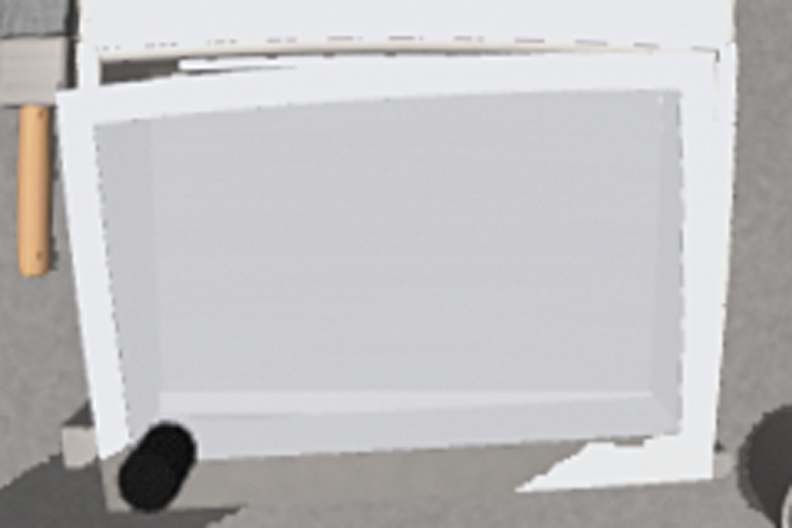

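```bash
python3 - <<'E'
from h import *
A=np.load("pics/ps6.npy");ps=(A[:,3],A[:,:3])
c=lambda x,y:(200+(x+.5)/3.3-.5,70+(y+.5)/3.3-.5)
for n,p,z in [("seamR",(735,48),.168),("seamL",(75,52),.168),("cov backfree",(58,93),.18),("cov hingefront",(714,480),.18),("cov freefront",(105,510),.18),("cov backhinge",(715,52),.18),("knobtop",(150,484),.222),("floor backL",(158,118),.085),("floor frontL",(160,392),.085),("floor frontR",(650,390),.085),("floor backR",(660,95),.085),("jamb",(80,445),.16)]:
    print(n,wray(*c(*p),z,ps).round(4))
E
```

```text
seamR [0.6423 0.3607 0.168 ]
seamL [0.3849 0.3371 0.168 ]
cov backfree [0.3828 0.3207 0.18  ]
cov hingefront [0.6558 0.186  0.18  ]
cov freefront [0.4046 0.1515 0.18  ]
cov backhinge [0.6306 0.3567 0.18  ]
knobtop [0.434  0.1822 0.222 ]
floor backL [0.4009 0.3098 0.085 ]
floor frontL [0.4068 0.1758 0.085 ]
floor frontR [0.6487 0.1972 0.085 ]
floor backR [0.6347 0.3409 0.085 ]
jamb [0.388 0.172 0.16 ]
```

```bash
cat >> h.py <<'E'
HG=np.array([.655,.192]);KN=np.array([.433,.182])
def knob(phi): # rad rotated from the initial
    c,s=np.cos(phi),np.sin(phi);d=np.array([[c,-s],[s,c]])@(KN-HG);return HG+d,np.degrees(np.arctan2(d[1],d[0]))+90
E
python3 - <<'E'
from h import *
robot.command_gripper(.05,10)
p,a=knob(0);print(p,a)
robot.reach([*p,.33],eul(Rdown(a)));st()
robot.move_straight([*p,.245],v=.15)
ps=wpose();print(wproj([*p,.222],ps),np.round(readout.current_joint_positions(),1));grab("wrist","w7")
E
```

```text
[0.433 0.182] -87.42085249971657
t24.0 [0.4333 0.1823 0.3303] w0.0497 F [0.1 0.3 0.2]
(np.float64(319.8569785649061), np.float64(247.39898933164775)) [ -23.9    8.    -7.1  115.5    1.2   56.5 -119. ]
```

View pics/w7.png

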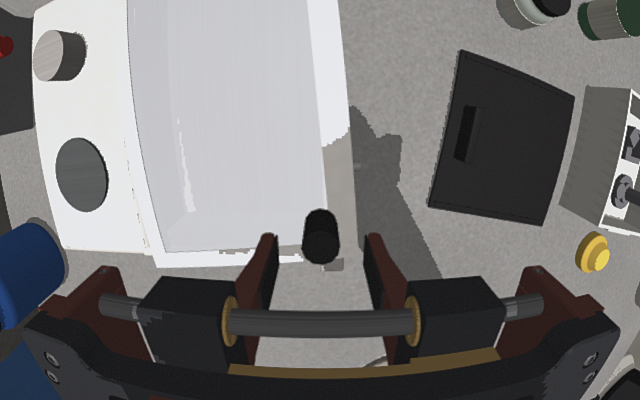

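```bash
python3 - <<'E'
from h import *
p,a=knob(0)
robot.move_straight([*p,.207],v=.1);st()
robot.command_gripper(0,12);st()
for phi in np.radians(np.arange(5,95,5.)):
    p,a=knob(phi);robot.move_straight([*p,.207],eul(Rdown(a)),v=.1)
    F=np.array(readout.current_contact_force());r=np.radians(a-90)
    print(int(np.degrees(phi)),"w%.4f"%readout.current_width(),"rad %.1f tan %.1f z %.1f"%(F[0]*np.cos(r)+F[1]*np.sin(r),-F[0]*np.sin(r)+F[1]*np.cos(r),F[2]),np.round(readout.current_tool_pos()[:2]-p,4),flush=True)
    if np.linalg.norm(F)>30: print("STOP");break
st()
E
```

```text
t25.3 [0.4332 0.1821 0.2074] w0.0503 F [-0.4  0.   1.4]
t25.9 [0.4332 0.1822 0.2073] w0.0238 F [ 0.1 -0.9  3.6]
5 w0.0235 rad -1.2 tan 0.6 z 2.0 [ 0.0004 -0.0001]
10 w0.0239 rad -1.2 tan -0.2 z 3.5 [0.0005 0.0005]
14 w0.0235 rad -3.0 tan -0.1 z 3.4 [0.0005 0.0008]
20 w0.0238 rad -4.2 tan 0.5 z 2.4 [0.0006 0.001 ]
25 w0.0237 rad -5.2 tan 0.6 z 1.7 [0.0007 0.0011]
29 w0.0237 rad -5.6 tan 0.4 z 2.1 [0.0007 0.0013]
35 w0.0242 rad -4.2 tan 1.2 z 2.5 [0.0007 0.0015]
40 w0.0239 rad -4.5 tan 0.9 z 3.5 [0.0007 0.0018]
45 w0.0238 rad -5.1 tan 1.4 z 3.1 [0.0007 0.002 ]
50 w0.0235 rad -5.2 tan 0.1 z 4.7 [0.0007 0.0022]
55 w0.0237 rad -5.1 tan 0.9 z 4.9 [0.0006 0.0025]
59 w0.0239 rad -4.2 tan -0.2 z 4.8 [0.0005 0.0027]
65 w0.0235 rad -5.1 tan 0.7 z 5.2 [0.0005 0.003 ]
70 w0.0236 rad -5.2 tan 0.6 z 5.3 [0.0004 0.0032]
75 w0.0235 rad -4.9 tan 1.6 z 6.1 [0.0003 0.0034]
80 w0.0238 rad -4.7 tan 1.5 z 5.6 [0.0002 0.0036]
85 w0.0237 rad -4.7 tan -0.1 z 6.5 [0.0001 0.0038]
90 w0.0239 rad -5.2 tan 1.3 z 6.2 [-0.     0.004]
t32.0 [ 0.665  -0.026   0.2073] w0.0239 F [1.  5.3 6.2]
```

```bash
python3 - <<'E'
from h import *
p,a=knob(np.radians(94));robot.move_straight([*p,.207],eul(Rdown(a)),v=.1);st()
robot.command_gripper(.05,12);robot.move_straight([*p,.30],v=.2);st()
robot.reach([.50,-.10,.36],eul(Rdown(5)));st()
robot.reach([.487,-.2,.36],eul(Rdown(TY+0)));st()
ps=wpose();np.save("pics/ps8.npy",np.c_[ps[1],ps[0]]);grab("wrist","w8");grab("scene","s8")
print(np.round(readout.current_joint_positions(),1))
E
```

```text
t32.3 [ 0.6803 -0.0247  0.2073] w0.0240 F [-0.1  5.6  6.5]
t33.5 [ 0.68   -0.0288  0.299 ] w0.0503 F [-0.6 -0.4 -0.5]
t34.4 [ 0.5007 -0.0994  0.3592] w0.0501 F [ 0.8  0.2 -0.2]
t34.8 [ 0.4877 -0.2006  0.3589] w0.0499 F [-0.1  0.7  0.7]
[21.   8.2 -6.3 99.9  0.9 72.   7.8]
```

View pics/s8.png

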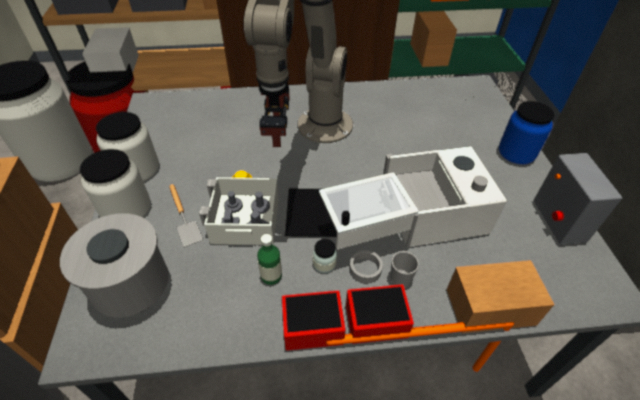

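View pics/w8.png

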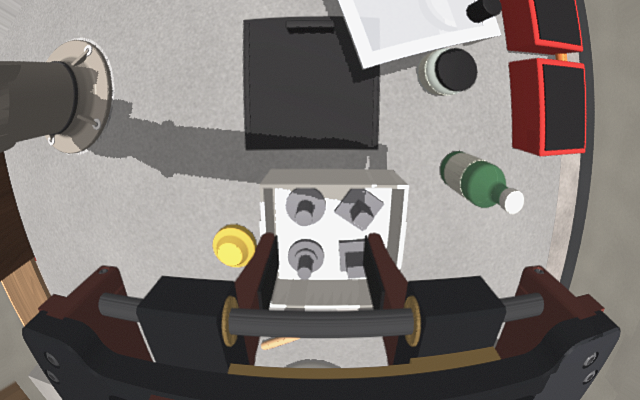

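```bash
python3 - <<'E'
from h import *
crop("w8",240,160,430,310,4,"w8c")
c=lambda x,y:(340+(x+.5)/6-.5,160+(y+.5)/6-.5)
Ri=rz(-TY)
for n,p in dict(square=(185,238),rib=(337,257),rd1=(167,385),rd2=(327,407)).items():
    w=ray("top",*c(*p),.032);print(n,w.round(4),(Ri@(w-TUB)).round(4))
for p in [(183,167),(257,235),(188,308),(113,240),(287,203),(390,208),(385,312),(283,306)]: print(ray("top",*c(*p),.032)[:2].round(4))
E
```

```text
square [ 0.536  -0.2886  0.032 ] [0.044 0.045 0.032]
rib [ 0.525  -0.3761  0.032 ] [ 0.0435 -0.0433  0.032 ]
rd1 [ 0.45   -0.2763  0.032 ] [-0.0429  0.047   0.032 ]
rd2 [ 0.4377 -0.3674  0.032 ] [-0.0443 -0.0449  0.032 ]
[ 0.5782 -0.2884]
[ 0.5379 -0.3303]
[ 0.4948 -0.2893]
[ 0.5347 -0.2468]
[ 0.5569 -0.3483]
[ 0.5541 -0.4079]
[ 0.4928 -0.4026]
[ 0.4962 -0.3441]
```

View pics/w8c.png

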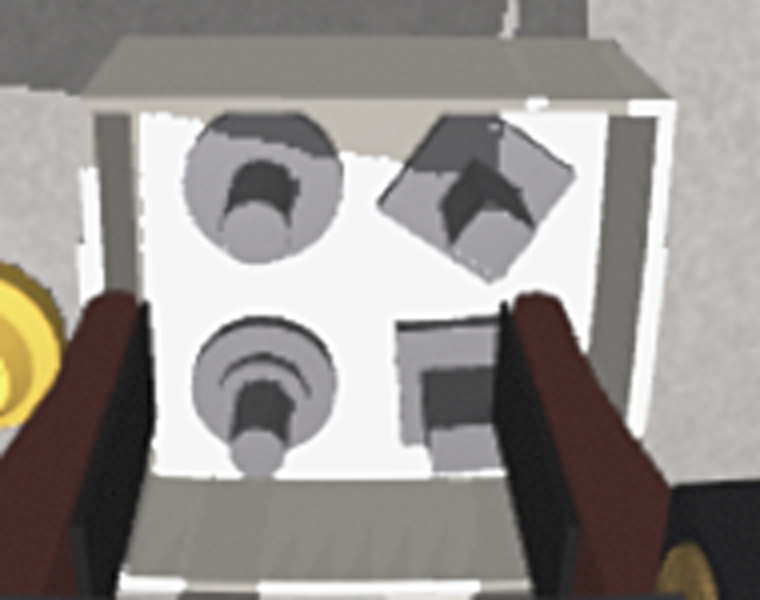

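```bash
python3 - <<'E'
from h import *
grab("top","top9");crop("top9",120,140,260,255,5.6,"t9c")
E
```

```text
(no output)
```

View pics/t9c.png

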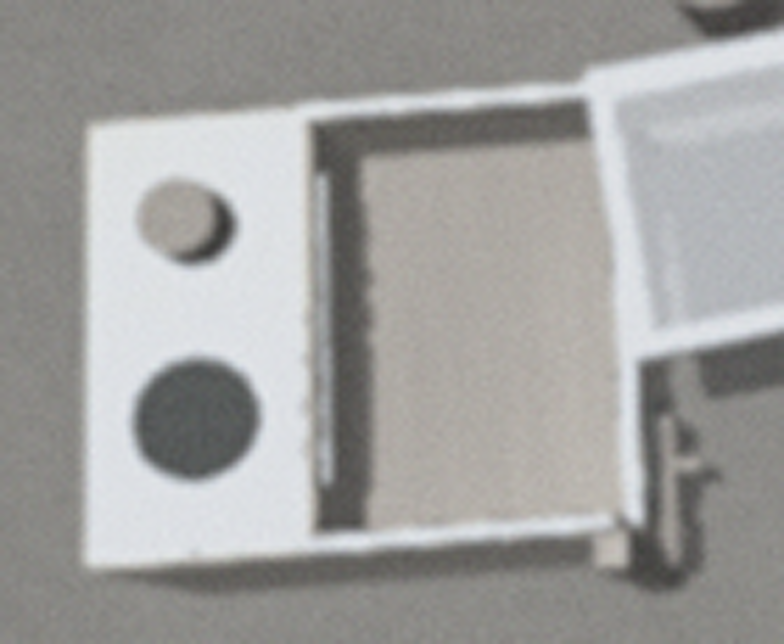

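```bash
python3 - <<'E'
from h import *
c=lambda x,y:(120+(x+.5)/5.6-.5,140+(y+.5)/5.6-.5)
x=rz(95.2)
for L,p,z in [((75,-120),(308,122),.168),((75,120),(314,533),.168),((205,-130),(90,123),.168),((205,130),(85,567),.168),((75,-120),(362,157),.085),((-92,105),(640,520),.093),((-86,139),(612,555),.160)]:
    w=ray("top",*c(*p),z); l=np.array([*L,0])/1000; print(L,z,w.round(4),"origin",(w-x@l)[:2].round(4))
E
```

```text
(75, -120) 0.168 [0.6307 0.355  0.168 ] origin [0.518  0.2694]
(75, 120) 0.168 [0.3945 0.3348 0.168 ] origin [0.5208 0.271 ]
(205, -130) 0.168 [0.6298 0.4805 0.168 ] origin [0.519  0.2645]
(205, 130) 0.168 [0.3752 0.4603 0.168 ] origin [0.5233 0.2679]
(75, -120) 0.085 [0.6335 0.3509 0.085 ] origin [0.5208 0.2653]
(-92, 105) 0.093 [0.4112 0.17   0.093 ] origin [0.5074 0.2711]
(-86, 139) 0.16 [0.3838 0.1709 0.16  ] origin [0.5145 0.2692]
```

```bash
cat >> h.py <<'E'
CAB=np.array([.520,.268,0]);CY=95.2
def cabw(p): return CAB+rz(CY)@np.asarray(p,float)
def pick(x,y,a,op=.046,z=.068,hov=.16):
    robot.command_gripper(op,20)
    robot.reach([x,y,.30],eul(Rdown(a)));robot.move_straight([x,y,hov],v=.25)
    robot.move_straight([x,y,z],v=.1);st()
    robot.command_gripper(0,45);st()
    robot.move_straight([x,y,.31],v=.2);st()
def view(tag):
    robot.reach([.487,-.2,.36],eul(Rdown(TY)));ps=wpose();grab("wrist",tag);np.save(f"pics/{tag}_ps.npy",np.c_[ps[1],ps[0]]);crop(tag,230,150,430,310,4,tag+"c")
def W8(tag,x,y,z):
    A=np.load(f"pics/{tag}_ps.npy");return wray(230+(x+.5)/4-.5,150+(y+.5)/4-.5,z,(A[:,3],A[:,:3]))
E
python3 - <<'E'
from h import *
A=np.load("pics/ps8.npy");ps=(A[:,3],A[:,:3])
for n,p,z in [("disc",(255,233),.084),("sq",(492,245),.084),("step",(257,453),.084),("disc foot",(262,187),.032),("step foot",(264,385),.032),("sq foot",(480,197),.032)]:
    print(n,wray(240+p[0]/4,160+p[1]/4,z,ps).round(4))
E
```

```text
disc [ 0.4535 -0.2778  0.084 ]
sq [ 0.5387 -0.2928  0.084 ]
step [ 0.4412 -0.3701  0.084 ]
disc foot [ 0.4535 -0.2782  0.032 ]
step foot [ 0.442  -0.3676  0.032 ]
sq foot [ 0.5404 -0.2929  0.032 ]
```

```bash
python3 - <<'E'
from h import *
pick(.452,-.2775,TY)
t=cabw([.037,.058,0]);print(t)
robot.move_straight([.47,.0,.32],v=.3);st()
robot.move_straight([t[0],t[1],.32],eul(Rdown(5.2)),v=.3);st()
robot.move_straight([t[0],t[1],.17],v=.2);st()
ps=wpose();grab("wrist","w10");grab("scene","s10");crop("s10",320,120,520,260,4,"s10c")
E
```

```text
t37.6 [ 0.4525 -0.2778  0.0686] w0.0459 F [ 1.2 -0.1 -0.2]
t38.0 [ 0.4522 -0.2776  0.0683] w0.0253 F [-0.7  0.1  3.4]
t39.4 [ 0.4513 -0.2772  0.3088] w0.0256 F [ 0.  -0.  -2.6]
[0.4588853  0.29959103 0.        ]
t40.5 [ 0.4697 -0.0015  0.3196] w0.0252 F [ 0.  -0.2 -2.2]
t41.6 [0.4596 0.2975 0.3198] w0.0258 F [ 1.8  0.3 -1.4]
t42.5 [0.4596 0.2998 0.1711] w0.0251 F [ 0.7  0.3 -1.1]
```

View pics/w10.png

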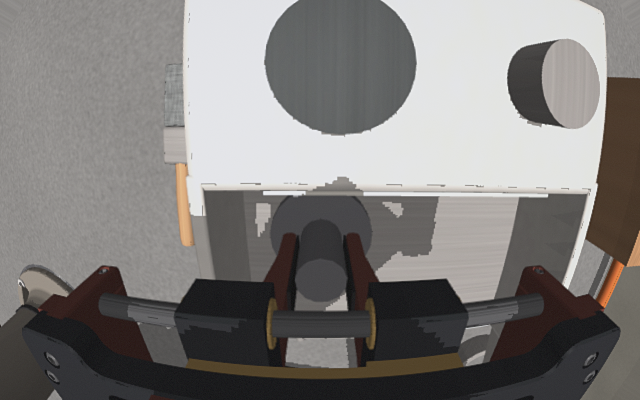

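View pics/s10c.png

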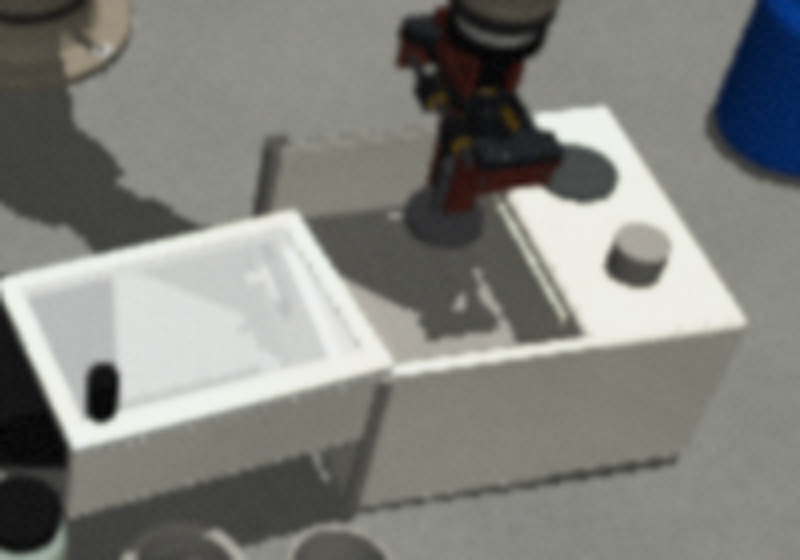

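```bash
python3 - <<'E'
from h import *
ps=wpose()
print(wray(320,187,.168,ps),wray(320,193,.168,ps),[wproj([.459,.30+d,.135],ps) for d in(-.033,0,.033)], "exp seam",cabw([.075,.058,.168]))
print(readout.current_contact_force(), wray(320,300,.187,ps))
E
```

```text
[0.45573396 0.34170804 0.168     ] [0.45601192 0.33863817 0.168     ] [(np.float64(314.9130900476966), np.float64(279.86516599878314)), (np.float64(319.20679901810263), np.float64(236.4606713714781)), (np.float64(324.092996115888), np.float64(186.69234882341715))] exp seam [0.45544126 0.33743464 0.168     ]
[ 0.1528407   0.02712521 -1.56316313] [0.46055015 0.28833533 0.187     ]
```

```bash
cat >> h.py <<'E'
def lower(x,y,z=.1345):
    robot.move_straight([x,y,.15],v=.12)
    robot.move_straight([x,y,z],v=.04);st()
    if readout.current_width()<.018: print("EMPTY?")
    robot.command_gripper(.05,20);robot.dwell(.15)
    robot.move_straight([x,y,.20],v=.12);robot.move_straight([x,y,.32],v=.3);st()
E
python3 - <<'E'
from h import *
lower(.459,.298)
robot.reach([.48,.05,.36],eul(Rdown(0)))
view("w11");grab("top","top11");crop("top11",120,140,260,255,5.6,"t11c")
E
```

```text
t43.5 [0.4589 0.298  0.1343] w0.0256 F [-0.3  0.5 -1. ]
t45.5 [0.4589 0.2978 0.3197] w0.0501 F [ 0.1  0.6 -0.5]
```

View pics/w11c.png

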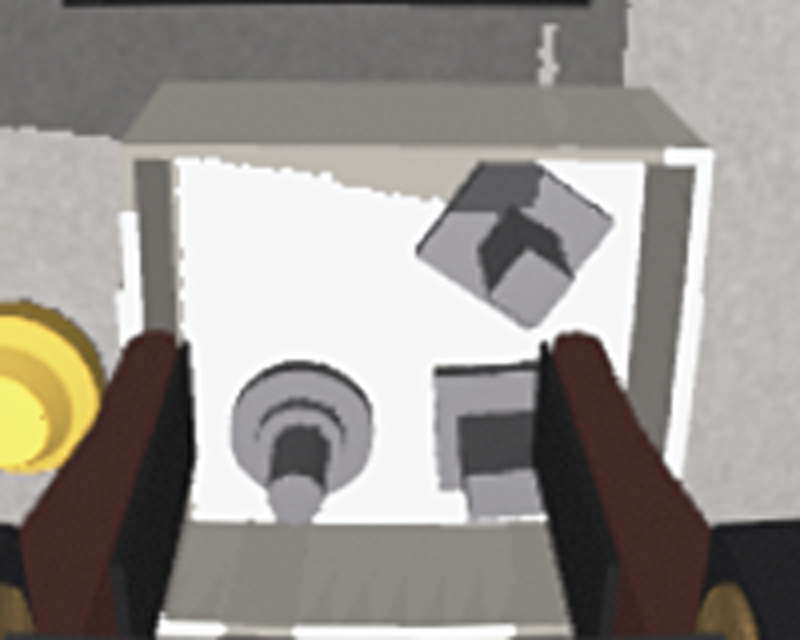

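View pics/t11c.png

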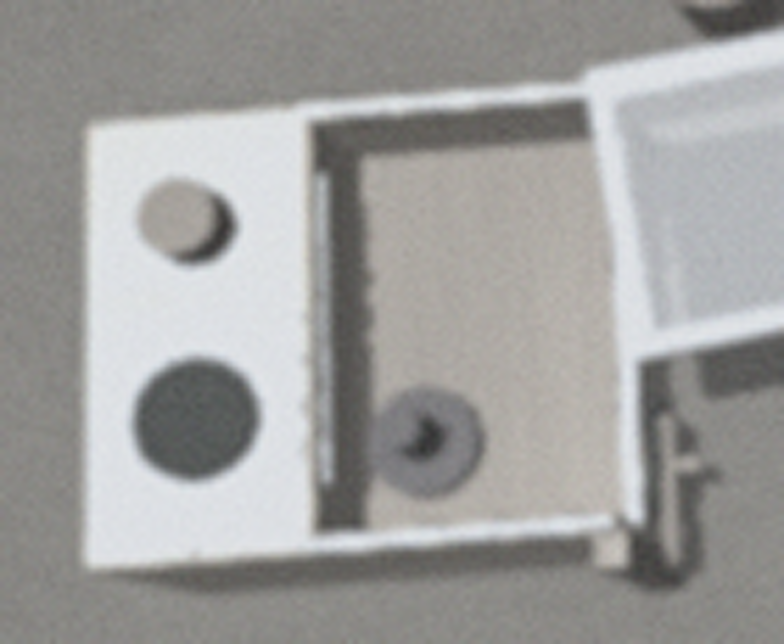

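```bash
python3 - <<'E'
from h import *
n=W8("w11",532,288,.084);print(n)
c=[W8("w11",*p,.032)[:2] for p in [(415,250),(613,220),(528,328)]]
print(c,(c[0]+c[1])/2,np.degrees(np.arctan2(*(c[2]-c[0])[::-1])),np.degrees(np.arctan2(*(c[1]-c[2])[::-1])))
s=W8("w11",296,497,.084);print("step",s,W8("w11",302,428,.032))
t=cabw([.033,-.058,0]);print(t)
for a in(46,-44):
    q=robot.inverse_kinematics([n[0],n[1],.07],eul(Rdown(a)));print(a,np.round(q,1))
E
```

```text
[ 0.53914281 -0.29053984  0.084     ]
[array([ 0.49796468, -0.28995789]), array([ 0.57963058, -0.28656422]), array([ 0.54144434, -0.33005326])] [ 0.53879763 -0.28826105] -42.68113182418212 48.71473715085408
step [ 0.44113352 -0.36887975  0.084     ] [ 0.44155825 -0.36583383  0.032     ]
[0.57477042 0.30612087 0.        ]
46 [ 30.8  33.6 -11.2 104.7   9.1  42.5  60.7]
-44 [ 25.3  33.2  -3.8 105.2   3.1  41.7 -24.2]
```

```bash
cat >> h.py <<'E'
def carry(t,a):
    robot.move_straight([.48,.0,.32],v=.3)
    robot.move_straight([t[0],t[1],.32],eul(Rdown(a)),v=.3);st()
    robot.dwell(.1)
    if readout.current_width()<.018: print("EMPTY");raise SystemExit
E
python3 - <<'E'
from h import *
pick(.5385,-.2895,-43)
t=cabw([.033,-.058,0])
carry(t,5.2)
lower(t[0],t[1])
robot.reach([.48,.05,.36],eul(Rdown(0)))
view("w12");grab("top","top12");crop("top12",120,140,260,255,5.6,"t12c")
E
```

```text
t50.2 [ 0.539  -0.2897  0.0687] w0.0462 F [ 0.3 -0.   0.5]
t50.6 [ 0.5387 -0.2895  0.0684] w0.0239 F [-0.   1.6  3.2]
t52.0 [ 0.5379 -0.2892  0.3086] w0.0234 F [ 0.8 -1.  -0.9]
t54.3 [0.575  0.3047 0.3199] w0.0237 F [-0.7 -0.4 -0.7]
t56.5 [0.5746 0.3061 0.1342] w0.0235 F [ 0.   0.2 -1.4]
t58.5 [0.5746 0.306  0.3198] w0.0504 F [0.1 0.7 0.1]
```

View pics/w12c.png

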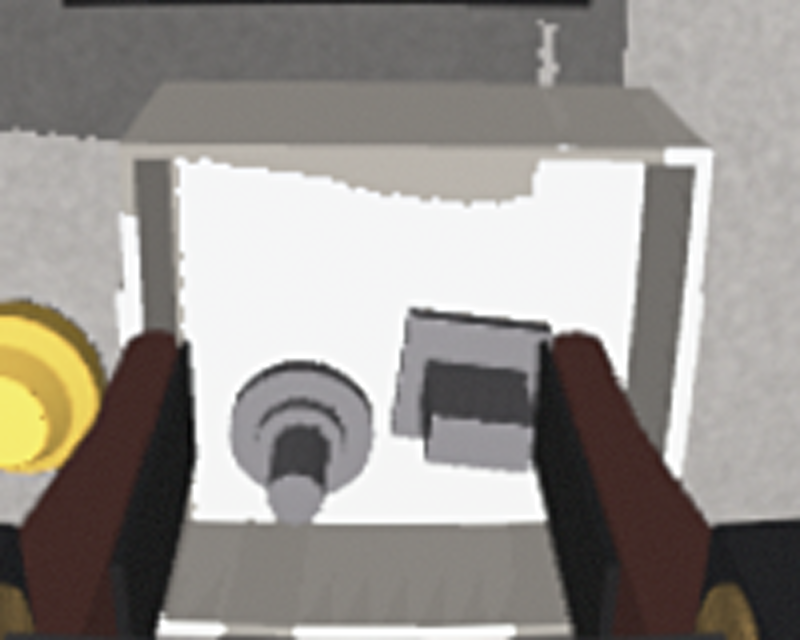

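View pics/t12c.png

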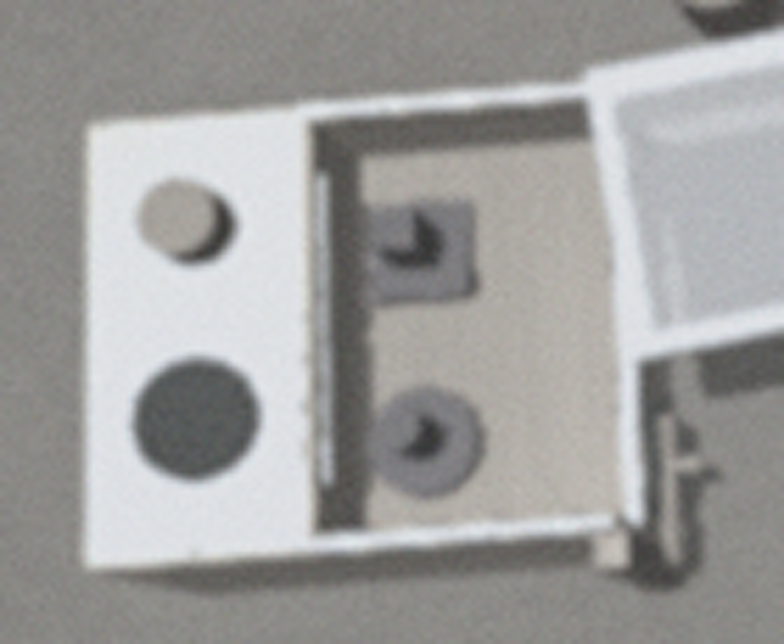

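```bash
python3 - <<'E'
from h import *
c=[W8("w12",*p,.084)[:2] for p in [(430,416),(533,425),(529,469),(427,457)]]
print(c,np.mean(c,0),[np.linalg.norm(c[i]-c[(i+1)%4]) for i in range(4)])
f=[W8("w12",*p,.032)[:2] for p in [(412,312),(548,328),(392,435)]]
print(f);d=lambda a,b:np.degrees(np.arctan2(*(b-a)[::-1]))
print(d(c[0],c[1]),d(c[3],c[2]),d(f[0],f[1]),d(f[2],f[0]))
for a in(80,-100):
    q=robot.inverse_kinematics([.53,-.36,.07],eul(Rdown(a)));print(a,np.round(q,1))
grab("top","top12b");crop("top12b",340,160,440,260,6,"t12d")
E
```

```text
[array([ 0.4969902 , -0.33873185]), array([ 0.53606277, -0.34770744]), array([ 0.53337786, -0.36721902]), array([ 0.49416522, -0.35661051])] [ 0.51514901 -0.35256721] [np.float64(0.04009023577028291), np.float64(0.01969544445815926), np.float64(0.040622303788734465), np.float64(0.018100466475950944)]
[array([ 0.49409509, -0.31710295]), array([ 0.54994754, -0.33123916]), array([ 0.47976131, -0.37372314])]
-12.937299282971926 -15.138305368490748 -14.203241809924549 75.79366400875081
80 [ 41.   36.3 -17.2 100.3  14.2  45.5  97. ]
-100 [ 27.1  35.3   2.1 101.4  -1.8  43.4 -69.9]
```

View pics/t12d.png

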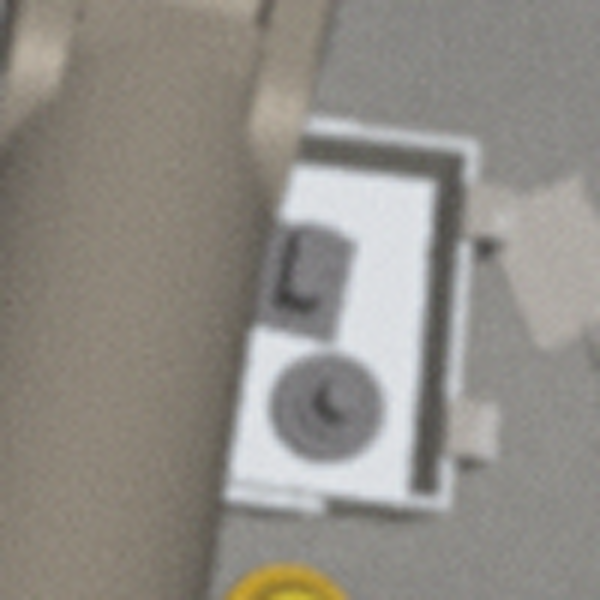

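```bash
python3 - <<'E'
from h import *
pick(.5145,-.352,-104)
t=cabw([-.039,-.058,0]);print(t)
carry(t,5.2)
lower(t[0],t[1])
robot.reach([.48,.05,.36],eul(Rdown(0)))
view("w13");grab("top","top13");crop("top13",120,140,260,255,5.6,"t13c")
E
```

```text
t64.1 [ 0.515  -0.3523  0.0687] w0.0458 F [ 0.3 -0.6  0.3]
t64.6 [ 0.5146 -0.3522  0.0683] w0.0220 F [-0.2 -0.1  2.5]
t66.0 [ 0.5139 -0.3516  0.3086] w0.0212 F [-0.3 -0.5 -1.3]
[0.58129597 0.2344172  0.        ]
t69.4 [0.5813 0.2339 0.32  ] w0.0218 F [-0.3 -1.  -1.8]
t71.6 [0.5811 0.2344 0.1342] w0.0218 F [ 0.7  0.7 -1.5]
t73.6 [0.5811 0.2343 0.3198] w0.0500 F [ 0.1 -0.3 -1.6]
```

View pics/w13c.png

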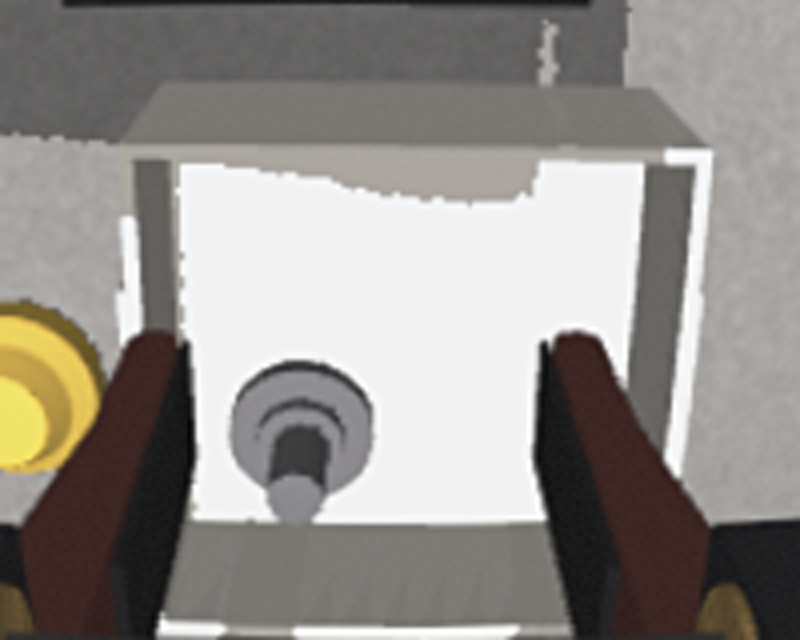

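View pics/t13c.png

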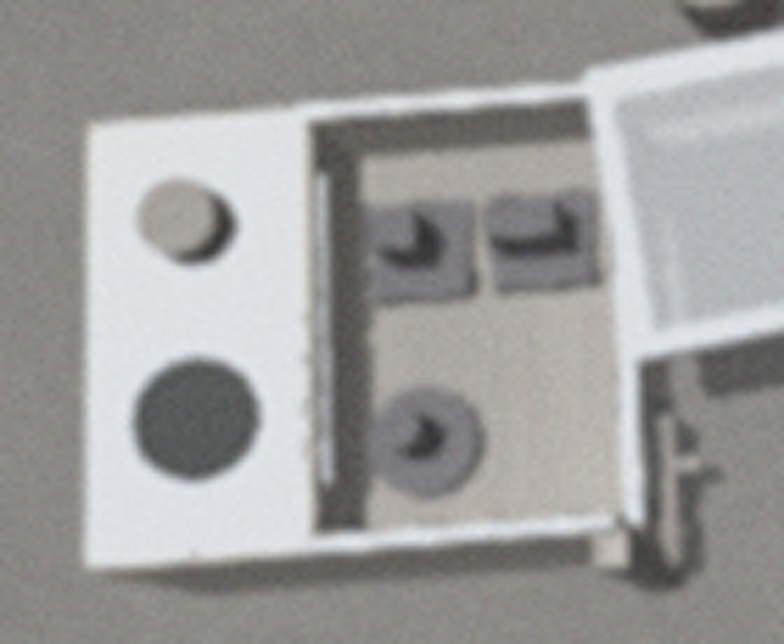

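```bash
python3 - <<'E'
from h import *
pick(.4413,-.3680,TY,z=.070)
t=cabw([-.037,.045,0]);print(t)
carry(t,5.2)
lower(t[0],t[1],.1365)
robot.reach([.48,.05,.36],eul(Rdown(0)))
view("w14");grab("top","top14");crop("top14",120,140,260,255,5.6,"t14c");grab("scene","s14");crop("s14",200,120,520,280,2.5,"s14c")
E
```

```text
t78.4 [ 0.4417 -0.3683  0.0706] w0.0461 F [-0.1 -1.4  0.4]
t78.9 [ 0.4415 -0.3681  0.0703] w0.0237 F [-0.6  0.1  3.8]
t80.2 [ 0.4407 -0.3676  0.3087] w0.0235 F [ 0.2  1.1 -1. ]
[0.47853861 0.22707381 0.        ]
t82.5 [0.479  0.2249 0.3197] w0.0233 F [ 0.1 -0.4 -0.1]
t84.7 [0.4784 0.227  0.1362] w0.0229 F [-0.   0.2 -1.6]
t86.7 [0.4784 0.2268 0.3195] w0.0501 F [-0.4 -0.6 -0. ]
```

View pics/s14c.png

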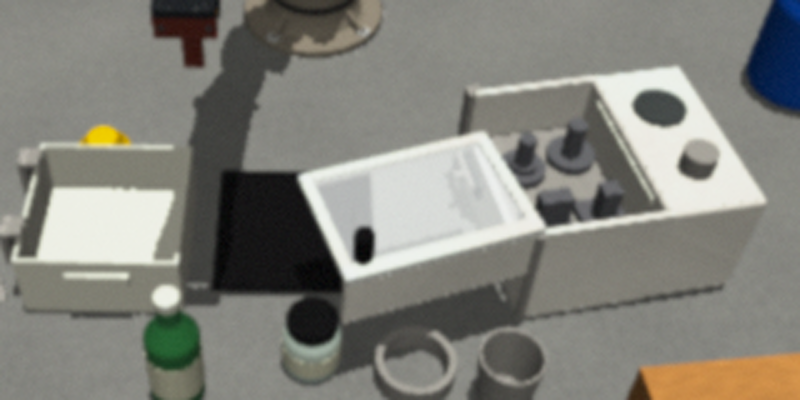

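View pics/t14c.png

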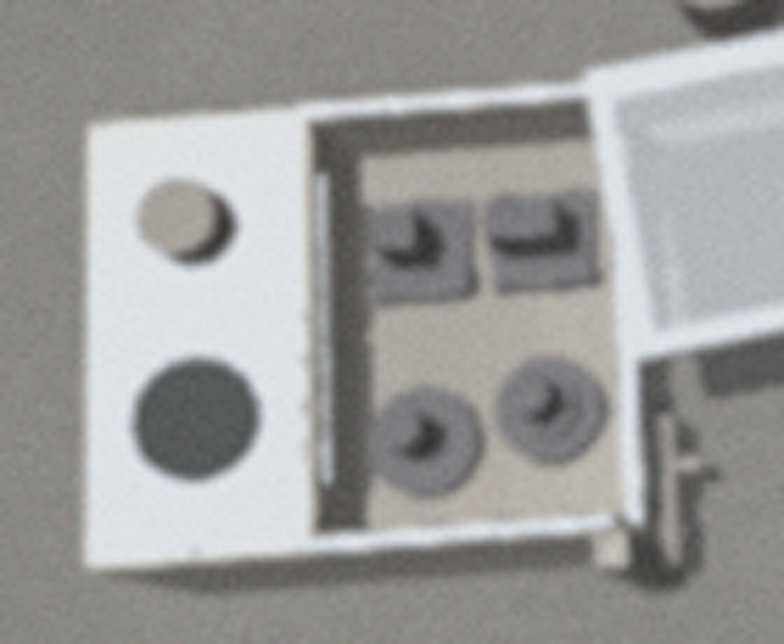

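```bash
python3 - <<'E'
from h import *
p,a=knob(np.radians(94));print(p,a)
robot.command_gripper(.055,12)
robot.reach([*p,.33],eul(Rdown(a)));robot.move_straight([*p,.25],v=.15);st()
ps=wpose();grab("wrist","w15");print(wproj([*p,.222],ps));np.save("pics/w15_ps.npy",np.c_[ps[1],ps[0]])
crop("w15",240,160,400,290,5,"w15c")
E
```

```text
[ 0.68046158 -0.02876165] 6.579147500283426
t90.6 [ 0.6809 -0.0293  0.2512] w0.0547 F [-0.3  0.4  0.6]
(np.float64(319.9434260031181), np.float64(240.4726469846684))
```

View pics/w15c.png

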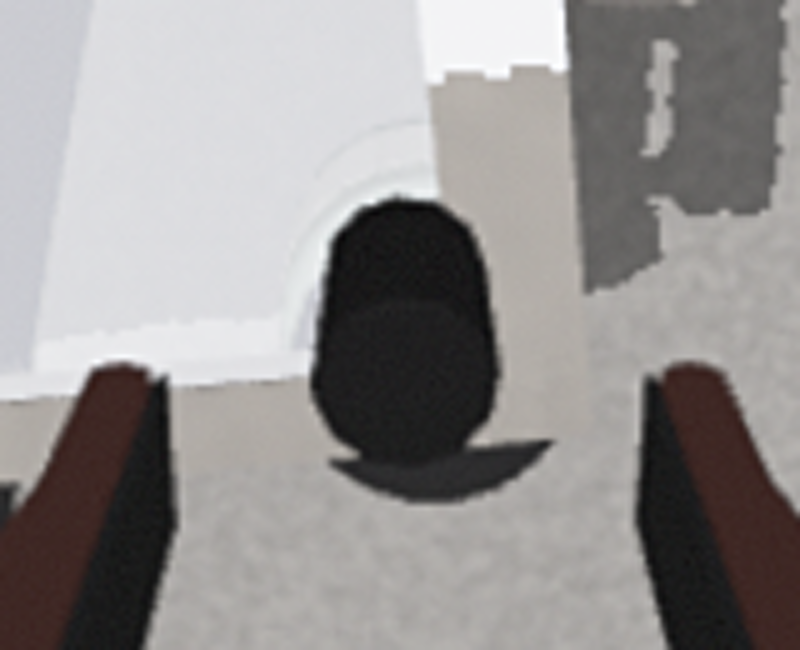

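```bash
python3 - <<'E'
from h import *
from scipy.optimize import least_squares
A=np.load("pics/w15_ps.npy");k=wray(240+406/5,160+384/5,.222,(A[:,3],A[:,:3]))[:2];print(k)
# hinge: equal 221mm from both
k0=np.array([.433,.182]);m=(k+k0)/2;d=k-k0;L=np.linalg.norm(d);n=np.array([-d[1],d[0]])/L
hh=m+n*np.sqrt(.221**2-(L/2)**2);print(hh,"swing",2*np.arcsin(L/2/.221))
E
```

```text
[ 0.68094234 -0.02619435]
[0.65371993 0.19312264] swing 1.6439383465226671
```

```bash
python3 - <<'E'
from h import *
h=np.array([.6537,.1931]);k=np.array([.6809,-.0262])-h;r0=np.arctan2(k[1],k[0])
def kp(f): return h+.221*np.array([np.cos(r0+f),np.sin(r0+f)]),np.degrees(r0+f)+90
p,a=kp(0);robot.move_straight([*p,.25],eul(Rdown(a)),v=.1);robot.move_straight([*p,.207],v=.08)
robot.command_gripper(0,15);st()
for f in list(-np.radians(np.arange(6,92,6.)))+list(np.arange(-1.62,-1.76,-.01)):
    p,a=kp(f);robot.move_straight([*p,.207],eul(Rdown(a)),v=.1 if f>-1.6 else .03)
    F=np.array(readout.current_contact_force());r=np.radians(a-90)
    ft=-F[0]*np.sin(r)+F[1]*np.cos(r)
    print("%.2f"%f,"w%.4f"%readout.current_width(),"rad %.1f tan %.1f z %.1f"%(F[0]*np.cos(r)+F[1]*np.sin(r),ft,F[2]),np.round(readout.current_tool_pos()[:2]-p,4),flush=True)
    if abs(ft)>9 or np.linalg.norm(F)>30: print("STOP");break
st()
E
```

```text
t92.2 [ 0.6809 -0.0262  0.2072] w0.0236 F [0.3 0.7 1.1]
-0.10 w0.0237 rad 0.2 tan -2.1 z 1.6 [-0.0001 -0.0001]
-0.21 w0.0236 rad 0.6 tan -0.8 z 2.2 [ 0.0004 -0.0002]
-0.31 w0.0237 rad 1.7 tan -1.1 z 3.0 [ 0.0006 -0.0003]
-0.42 w0.0237 rad 3.2 tan -0.0 z 3.8 [ 0.0005 -0.0005]
-0.52 w0.0240 rad 3.9 tan 0.2 z 5.0 [ 0.0004 -0.0005]
-0.63 w0.0235 rad 5.0 tan -1.2 z 5.9 [ 0.0001 -0.0004]
-0.73 w0.0235 rad 5.0 tan -0.5 z 6.9 [-0.0001 -0.0002]
-0.84 w0.0238 rad 4.8 tan -0.4 z 6.5 [-0.0002  0.0001]
-0.94 w0.0238 rad 5.5 tan -1.1 z 7.8 [-0.0003  0.0004]
-1.05 w0.0240 rad 4.3 tan -1.5 z 6.1 [-0.0004  0.0008]
-1.15 w0.0237 rad 2.6 tan -0.8 z 4.2 [-0.      0.0007]
-1.26 w0.0243 rad 0.7 tan -0.6 z 0.5 [0.0005 0.0001]
-1.36 w0.0234 rad -1.2 tan -0.2 z -2.2 [ 0.0007 -0.0002]
-1.47 w0.0239 rad -2.6 tan -0.3 z -3.8 [ 0.0007 -0.0004]
-1.57 w0.0236 rad -3.4 tan -0.8 z -5.7 [ 0.0005 -0.0007]
-1.62 w0.0239 rad -5.1 tan 0.7 z -6.9 [ 0.0004 -0.0004]
-1.63 w0.0238 rad -5.1 tan -0.4 z -6.7 [ 0.0004 -0.0006]
-1.64 w0.0236 rad -4.8 tan 0.8 z -7.7 [ 0.0004 -0.0005]
-1.65 w0.0238 rad -5.1 tan 0.1 z -7.1 [ 0.0004 -0.0005]
-1.66 w0.0239 rad -5.1 tan 1.6 z -6.4 [ 0.0004 -0.0005]
-1.67 w0.0241 rad -4.7 tan 0.4 z -7.6 [ 0.0004 -0.0005]
-1.68 w0.0239 rad -5.6 tan 0.6 z -7.1 [ 0.0004 -0.0005]
-1.69 w0.0236 rad -4.3 tan 0.3 z -6.6 [ 0.0004 -0.0005]
-1.70 w0.0234 rad -4.7 tan -0.3 z -6.1 [ 0.0004 -0.0004]
-1.71 w0.0238 rad -5.3 tan 4.3 z -5.8 [ 0.0003 -0.0013]
-1.72 w0.0235 rad -3.4 tan 9.3 z -1.2 [ 0.0003 -0.0035]
STOP
t100.9 [0.4331 0.1953 0.2068] w0.0235 F [ 3.1 -9.3 -1.2]
```

```bash
python3 - <<'E'
from h import *
robot.command_gripper(.05,12);p=list(readout.current_tool_pos())
robot.move_straight([p[0],p[1],.33],v=.15);st()
robot.reach([.487,-.1,.40],eul(Rdown(TY)));st()
grab("top","top16");grab("scene","s16");grab("wrist","w16")
crop("top16",120,140,260,255,5.6,"t16c")
W=cloud("top",np.load("pics/top16.npy"))
E
```

```text
t102.5 [0.4322 0.1986 0.3291] w0.0501 F [-0.3 -0.4 -0.2]
t104.3 [ 0.487  -0.0995  0.3997] w0.0499 F [-0.6  0.2  0.5]
```

View pics/t16c.png

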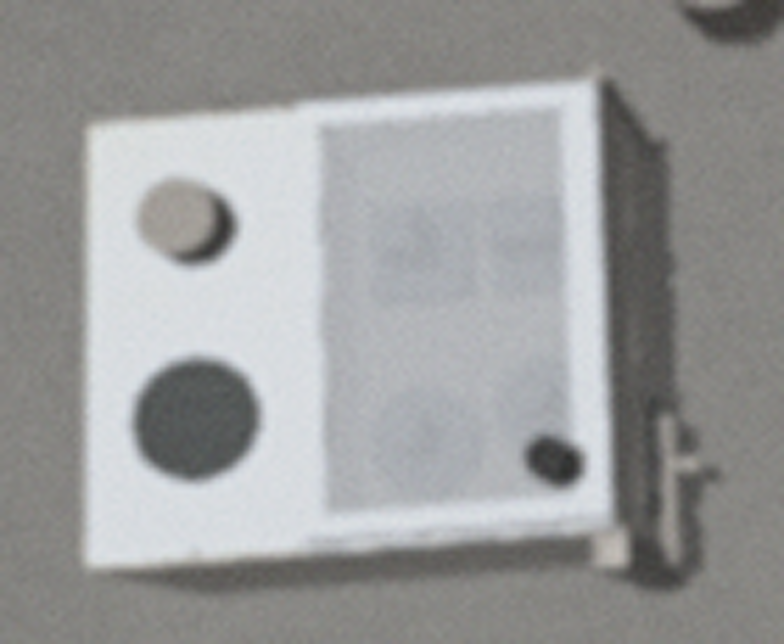

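View pics/s16.png

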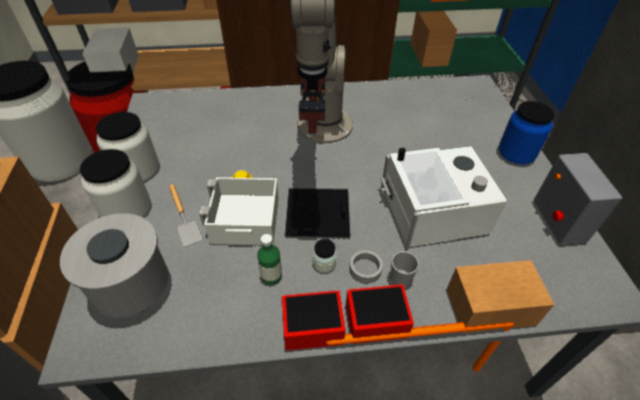

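```bash
python3 - <<'E'
from h import *
a=cloud("top",np.load("pics/top16.npy"))
print([a[v,u].round(3) for u,v in [(300,215),(318,215),(300,190),(318,230)]])
robot.hand_in();st()
E
```

```text
[array([ 0.357, -0.075,  0.792]), array([ 0.358, -0.103,  0.79 ]), array([ 0.4  , -0.074,  0.777]), array([ 0.334, -0.103,  0.795])]
the job is handed in; nothing more can be done
the job is handed in; nothing more can be done
```

The job is handed in at about 104 s of the 210 s allowed, with no verdict reported.

**What I did**
- I gripped the lid by its handle, tipped it 0.35 rad with its back edge under the keepers, drew it out and laid it flat on the table. Its centre is about 0.245 m from the tub's.
- I swung the top half of the door open to about 1.69 rad and moved all four parts (disc, square, rib, step) from the tub to separate spots on the shelf.
- The rib had been knocked aside, so I found it again in the wrist picture before picking it up.
- I then shut the top half until it met its stop, at about 9 N.

**What the last checks showed**
- **Door:** the last top picture shows the top half shut and in line with the housing. The bolt and bottom half looked untouched.
- **Parts:** all four stand separately under the clear cover, and the tub is empty.
- **Lid:** its depth readings put the plate's top at about 0.014–0.016 m after I laid it down, which is right for lying flat. In the last scene picture it still looks flat and in place.
- **Bystanders:** they look where they were at the start.
- **Gripper:** it ended open, well above everything, reading no outside force.

**What failed or disagreed**
- The final depth check on the lid failed because the arm was over those pixels (they read about 0.79 m), so its last check is by eye only.
- Position estimates from the top and wrist cameras differed by 2–6 mm, which did not affect any grasp or placing.

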